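Unstack plug-in modules from their spacer plates and dock them for test

ROBOT

A 6-joint arm with a two-finger parallel gripper is mounted at the origin on a cart in front of the work surface, level with it; the furniture and walls round the work are solid. World frame = base frame: x ahead of the robot, y to its left, z up, the work surface at z = 0. Lengths are in mm, angles in rad, forces in N, time in s.
With the tool pointing down it reaches from about 350 to 875 mm from the base axis. Payload 4.2 kg.
Tool frame: the origin (TCP) lies between the finger pads; the fingertips stand 11 mm ahead of it and the grasp point (between the pads) lies 8 mm behind it; z points along the fingers, y is the direction in which the jaws open and shut (so a half turn about z gives the same grasp; the last joint's range is limited). The gripper opens to 85 mm and grips with 20 to 120 N. Pads are 22 mm wide; open, the fingers measure 114 mm over their backs; the gripper's body (76 mm by 85 mm) begins 54 mm behind the grasp point. The pads swing forward as they close: fully open they stand 13 mm farther back than shut.
Start: joints at [-0.983, 0.385, 0.008, 0, -1.194, -0.259], TCP at [201.832, -591.492, 242.312] pointing down, gripper open.
Joint ranges: [-3.14, 3.14], [-1.21, 2.06], [-1.07, 1.41], [-3.16, 2.05], [-2.99, -0.16], [-3.1, 3.1]. Speed limits (rad/s): [2.79, 2.79, 3.14, 3.14, 3.14, 3.14].

INTERFACE

Orientations are given as a unit quaternion [x, y, z, w].
In Python, from workcell import ctrl gives the robot as it stands. The module is installed in compiled form; this text tells all that it offers.
- The arm moves only by the tool carry_out, never from a script. Its arguments are lists of equal length, an entry for each row: "dp": the shift along the tool's x, y, z in cm, a list of three; "rot": the turn, a rotation vector about the tool's x, y, z in degrees, a list of three; "grip": the opening, from -1 (shut) to 1 (fully open). In form: {"dp": [[x, y, z], ...], "rot": [[ax, ay, az], ...], "grip": [grip, ...]}. A call has 1 to 5 rows; each row shifts and turns the commanded pose from where the row before left it, along the tool's axes as they then stand; what a row does not reach is not made up. A row lasts 1/10 s, in which the tool goes at most 50 mm and 8.59 degrees, less where a joint would pass 70% of its speed; a pose out of reach is approached as far as the arm can. A call is refused whole if a number of a shift passes 5 or a number of a turn 8.59, either way. A call with a gripper value outside its range is refused whole. The fingers move at their own pace and stop on an object; "squeeze" is the grip in N (left out, the last holds). Time passes only in rows, so rows that do not move let the fingers close. It gives the time, the measured TCP pose, the force and the opening at its end, in the units of the state.
- ctrl.observe(): the state, without advancing time (a new reading comes with each control period).
- ctrl.capture(name): name is "scene" or "top" or "wrist"; returns a dict with "color" (400x640x3 uint8, red, green, blue), "vertical_fov" (degrees; the focal length in pixels is half the picture's height over the tangent of half this angle, whatever the lens; pixels are square), "cx", "cy" (the principal point, pixels), "k1" (the pictures are not rectified: a ray, as slopes to the right and down, at radius r is drawn at 1 + k1 r^2 times it, then the intrinsics apply), "xyz" and "rotation" of the camera in the world. Camera axes: x right, y down, z forward; pixel columns grow to the right and rows downward; lengths in mm; the calibration is good to about 2 mm. A picture is of the moment at which its call begins. There is no depth.
- ctrl.hand_in(): hands the job in, once; it reports no verdict.
The state is a dict: "time_s": time; "qpos": joint angles; "dq": joint speeds; "joint_torque": joint torques, N m; "eef_pos": TCP position; "tool_rot": TCP orientation; "wrist_force": force on the tool from outside, world axes, zero at the start; "moment": the same for the moment, N m; "gripper_width": finger opening in mm.
Only numpy, scipy, OpenCV 4.12 (cv2) and the standard library are available. Lean on these libraries where they do the work, as an engineer would, in place of code of your own. Each camera call takes 0.05 s, during which the arm holds its last target.

TASK

Unload the transit stack on the orange pallet: plug every blue module you find in it fully home into a free socket of the grey test dock, and set the three footed spacer plates aside, upright and squarely one on top of another on the green mat. When all of that is done, press the dock's red start button down and let it go. The dock stands loose and may get shifted; leave the other things on the bench where they are.

Things in the scene. Friction and masses are not known exactly. Their poses are not given: they have to be found in the camera images.
- module0: one of up to four identical plug-in modules (any may be absent): a blue block 26 mm (its x) x 32 mm (its y) x 24 mm tall above a black block plug 16 mm (x) x 22 mm (y) x 9 mm long on its underside, 33 mm tall in all, 60 g. Origin: centre of the plug's lower end face, z up; at the start it stands upright on its plug
- module1: one of up to four identical plug-in modules (any may be absent): a blue block 26 mm (its x) x 32 mm (its y) x 24 mm tall above a black block plug 16 mm (x) x 22 mm (y) x 9 mm long on its underside, 33 mm tall in all, 60 g. Origin: centre of the plug's lower end face, z up; at the start it stands upright on its plug
- module2: one of up to four identical plug-in modules (any may be absent): a blue block 26 mm (its x) x 32 mm (its y) x 24 mm tall above a black block plug 16 mm (x) x 22 mm (y) x 9 mm long on its underside, 33 mm tall in all, 60 g. Origin: centre of the plug's lower end face, z up; at the start it stands upright on its plug
- module3: one of up to four identical plug-in modules (any may be absent): a blue block 26 mm (its x) x 32 mm (its y) x 24 mm tall above a black block plug 16 mm (x) x 22 mm (y) x 9 mm long on its underside, 33 mm tall in all, 60 g. Origin: centre of the plug's lower end face, z up; at the start it stands upright on its plug
- plate1: one of three identical spacer plates: an aluminium plate 110 mm (its x) x 64 mm (its y) x 5 mm on four black round feet, 14 mm diameter, 37 mm high, at x +-46, y +-23 mm; 42 mm high in all, 150 g. Origin: centre, at the height of the feet's undersides (plate top at z +42 mm), z up. At mid length each long edge has a turned-down grip flange 44 mm long and 20 mm tall (z +22 to +42 mm), outer faces 64 mm apart: grip it across these
- plate2: one of three identical spacer plates: an aluminium plate 110 mm (its x) x 64 mm (its y) x 5 mm on four black round feet, 14 mm diameter, 37 mm high, at x +-46, y +-23 mm; 42 mm high in all, 150 g. Origin: centre, at the height of the feet's undersides (plate top at z +42 mm), z up. At mid length each long edge has a turned-down grip flange 44 mm long and 20 mm tall (z +22 to +42 mm), outer faces 64 mm apart: grip it across these
- plate3: one of three identical spacer plates: an aluminium plate 110 mm (its x) x 64 mm (its y) x 5 mm on four black round feet, 14 mm diameter, 37 mm high, at x +-46, y +-23 mm; 42 mm high in all, 150 g. Origin: centre, at the height of the feet's undersides (plate top at z +42 mm), z up. At mid length each long edge has a turned-down grip flange 44 mm long and 20 mm tall (z +22 to +42 mm), outer faces 64 mm apart: grip it across these
- pallet: fixed orange pallet 130 x 84 x 8 mm under the stack; origin: centre of its underside; long side along its x. The stack from the bottom: module0 on the pallet with plate1 over it (plate feet on the pallet), module1 on plate1 with plate2 over it, module2 on plate2 with plate3 over it, module3 on top of plate3; modules that are absent just leave their layer empty. Module yaw relative to the layer below varies by up to 0.4 rad
- mat: fixed green mat 130 x 84 x 4 mm with yellow corner marks, where the spacer plates are piled; origin: centre of its underside (top at z +4 mm), long side along its x; a pile stands with the plates' long sides along the mat's long side
- dock: loose grey test dock, 80 mm (its x) x 215 mm (its y) x 24 mm, 1.5 kg; origin: centre of its underside, z up. Four rectangular sockets in a row along its y at y = -83, -41, +1, +43 mm (x = 0); each hole 18 mm (x) x 24 mm (y), 12 mm deep, with a 2 mm chamfer, so that a module goes in with its x along the dock's x (either way round) until its blue body rests on the dock's top; its origin is then 15 mm above the dock's underside
- socket0 (a point): centre of the mouth of socket 0 of the dock, in the plane of the dock's top; axes as the dock's
- socket1 (a point): centre of the mouth of socket 1 of the dock, in the plane of the dock's top; axes as the dock's
- socket2 (a point): centre of the mouth of socket 2 of the dock, in the plane of the dock's top; axes as the dock's
- socket3 (a point): centre of the mouth of socket 3 of the dock, in the plane of the dock's top; axes as the dock's
- start (a joint): red start button on the dock's top: 0 released, 0.006 m fully down (spring, 4 N)
- start_top (a point): centre of the top face of the red button (24 mm diameter), at y = +88 mm on the dock; it is pressed straight down
- usb_charger: white plug-in charger, 76 x 36 x 24 mm, bystander
- receiver: white receiver with a dark display, 48 x 62 x 17 mm, bystander
- fob: yellow fob, 24 x 39 x 10 mm, bystander
- tape_roll: roll of brown tape, 74 mm diameter, 36 mm high, bystander

How it is judged:
By the outcome, as a careful person would: the job done as asked, in the order asked, and still so for the second after the job is handed in, with the robot touching nothing.
Of module0, module1, module2, module3 only 2 to 4 are there at a start; the rules pass over those that are not, and their reading is None.
At some moment in a run one of dock may be knocked a few centimetres aside while the robot is not near it.
It also fails if it takes over 210 s, if anything falls off the work surface, if the arm or the gripper's body presses on something with over 40 N, if the wrist force passes 120 N, or if a joint passes its speed limit or range.

## Working session

There is one attempt and no reset: what is moved stays moved. The work goes in short steps, Python scripts to look and compute and a tool call to move; the robot and the scene stay as the last step left them, time stands still between calls to the robot, and variables do not carry over. Pictures are saved under pics/ and viewed, and the job is handed in when it is done.

Besides the shell and the picture viewer there is one more tool, called after "Request:" as name(argument=value, ...), one argument or row to a line, values as JSON. carry_out: Moves the arm, as the interface text tells. Its arguments: {"type":"object","properties":{"dp":{"type":"array"},"rot":{"type":"array"},"grip":{"type":"array"},"squeeze":{"type":"number"}},"required":["dp","rot","grip"]}

```bash
mkdir -p pics; ls; cat > h.py <<'E'
import numpy as np, cv2
from workcell import ctrl
def cap(n,f=None):
    d=ctrl.capture(n)
    if f: cv2.imwrite('pics/'+f,cv2.cvtColor(d['color'],cv2.COLOR_RGB2BGR))
    return d
def K(d):
    f=200/np.tan(np.radians(d['vertical_fov'])/2); return f
def rot(d):
    R=np.array(d['rotation'],float)
    if R.size==4:
        from scipy.spatial.transform import Rotation
        return Rotation.from_quat(R).as_matrix()
    return R.reshape(3,3)
def ray(d,u,v):
    f=K(d); p=np.array([(u-d['cx'])/f,(v-d['cy'])/f]); q=p.copy()
    for _ in range(30): q=p/(1+d['k1']*(q@q))
    r=rot(d)@np.array([q[0],q[1],1]); return np.array(d['xyz']),r
def onz(d,u,v,z):
    o,r=ray(d,u,v); return o+r*(z-o[2])/r[2]
def proj(d,P):
    c=rot(d).T@(np.array(P,float)-np.array(d['xyz'])); s=c[:2]/c[2]; s=s*(1+d['k1']*(s@s)); return s*K(d)+[d['cx'],d['cy']]
def st():
    s=ctrl.observe(); print({k:np.round(s[k],3).tolist() for k in ('time_s','qpos','eef_pos','tool_rot','wrist_force','gripper_width')})
    return s
E
python3 - <<'E'
from h import *
st()
for n in ('scene','top','wrist'):
    d=cap(n,n+'0.png'); print({k:v for k,v in d.items() if k!='color'})
E
```

```text
pics
{'time_s': 0.0, 'qpos': [-0.983, 0.386, 0.007, -0.001, -1.194, -0.259], 'eef_pos': [201.634, -590.984, 241.203], 'tool_rot': [-0.164, 0.987, 0.001, -0.0], 'wrist_force': [-0.385, 0.743, 0.992], 'gripper_width': 85.433}
{'vertical_fov': 47.79523491738375, 'cx': 320.89949879862036, 'cy': 201.97174322117286, 'k1': -0.03981516164935716, 'xyz': array([-59.06027457, 525.67207662, 666.59737273]), 'rotation': array([-0.29224194,  0.82600274, -0.45613993,  0.15572567])}
{'vertical_fov': 49.85654652273416, 'cx': 312.19481492973654, 'cy': 202.0087901033637, 'k1': 0.026848557033551886, 'xyz': array([ 356.91422599, -192.0696888 ,  933.12709414]), 'rotation': array([-0.70237436,  0.7051934 , -0.07474904,  0.06152313])}
{'vertical_fov': 58.15887982254335, 'cx': 319.52279523896533, 'cy': 195.551613375268, 'k1': -0.0030753164390170946, 'xyz': array([ 129.63352624, -617.33429275,  372.3578646 ]), 'rotation': array([0.57546083, 0.80370338, 0.12360705, 0.08733274])}
```

View pics/scene0.png

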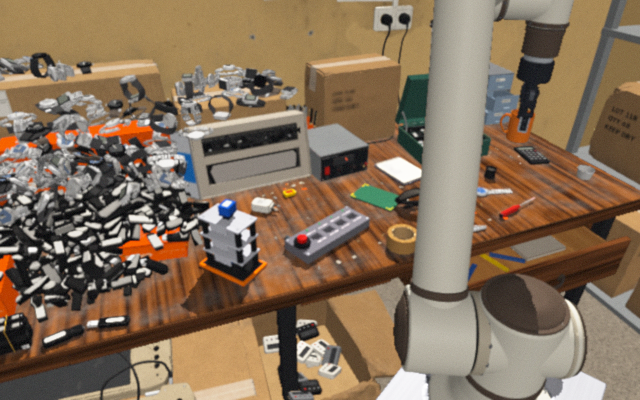

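View pics/top0.png

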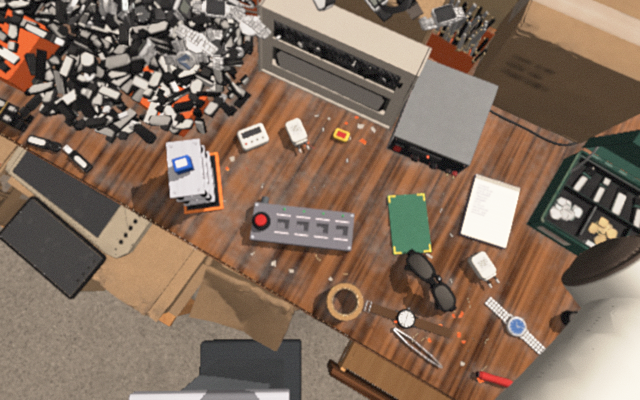

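View pics/wrist0.png

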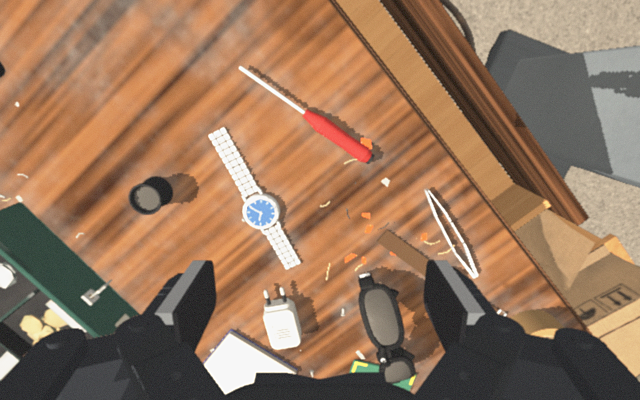

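```bash
python3 - <<'E'
import cv2
a=cv2.imread('pics/top0.png');b=cv2.imread('pics/scene0.png')
cv2.imwrite('pics/c1.png',cv2.resize(a[120:280,150:370],None,fx=3.6,fy=3.6,interpolation=cv2.INTER_CUBIC))
cv2.imwrite('pics/c2.png',cv2.resize(b[190:290,190:290],None,fx=6,fy=6,interpolation=cv2.INTER_CUBIC))
cv2.imwrite('pics/c3.png',cv2.resize(a[180:270,370:450],None,fx=6,fy=6,interpolation=cv2.INTER_CUBIC))
E
```

```text
(no output)
```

View pics/c1.png

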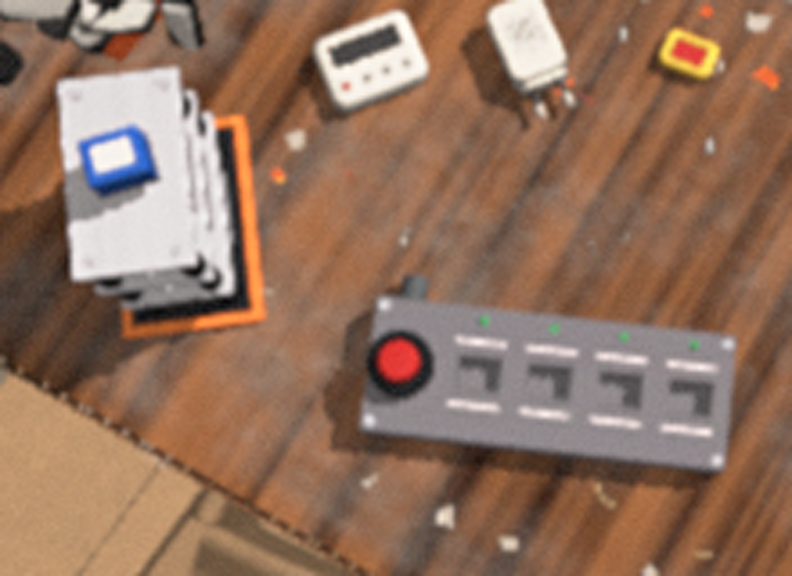

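View pics/c2.png

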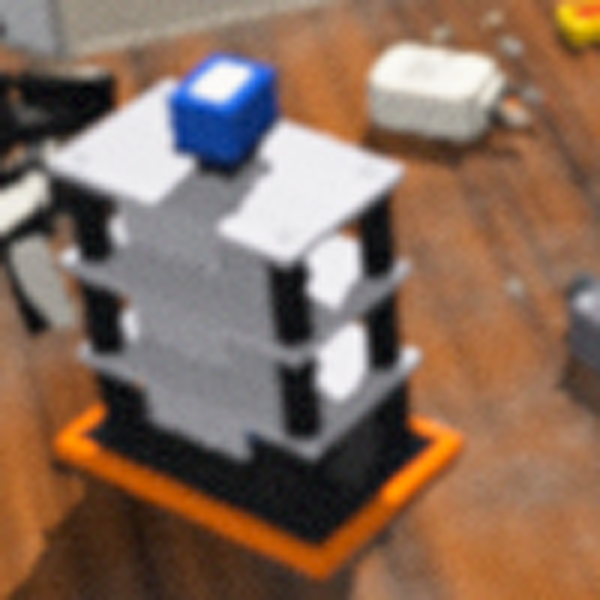

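View pics/c3.png

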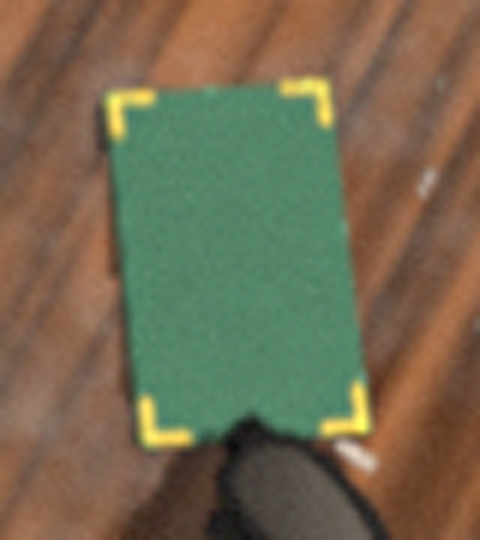

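```bash
cat >> h.py <<'E'
def fitrect(pts):
    # ordered corners a,b,c,d -> centre, edge angles
    p=np.array(pts)[:,:2]; c=p.mean(0)
    e1=(p[1]-p[0]+p[2]-p[3])/2; e2=(p[3]-p[0]+p[2]-p[1])/2
    return c,np.hypot(*e1),np.degrees(np.arctan2(e1[1],e1[0])),np.hypot(*e2),np.degrees(np.arctan2(e2[1],e2[0]))
E
python3 - <<'E'
from h import *
d=cap('top')
def g(name,L,s,o,z):
    P=[onz(d,o[0]+u/s,o[1]+v/s,z) for u,v in L]; print(name,[np.round(x,1) for x in fitrect(P)])
o=(150,120)
g('plate3',[(57,80),(180,68),(206,267),(73,280)],3.6,o,134)
g('dock',[(378,297),(735,340),(722,470),(362,430)],3.6,o,24)
g('pallet',[(105,135),(245,117),(266,320),(125,337)],3.6,o,8)
g('label',[(90,145),(130,135),(138,165),(95,175)],3.6,o,167)
g('mat',[(107,95),(328,80),(370,433),(145,446)],6,(370,180),4)
print('btn',onz(d,150+399/3.6,120+360/3.6,32))
for i,(u,v) in enumerate([(690,396),(621,388),(549,381),(479,374)]): print(i,onz(d,150+u/3.6,120+v/3.6,20))
for u,v in [(410,258),(436,282),(344,301),(253,136),(297,133),(341,135)]: print(u,v,onz(d,u,v,10))
E
```

```text
plate3 [array([579.8,  33. ]), np.float64(67.1), np.float64(-84.1), np.float64(110.5), np.float64(-171.5)]
dock [array([ 481.4, -188.9]), np.float64(213.3), np.float64(-96.8), np.float64(78.7), np.float64(173.7)]
pallet [array([581.3,  32.9]), np.float64(85.2), np.float64(-82.6), np.float64(128.2), np.float64(-172.0)]
label [array([579.9,  32.2]), np.float64(21.3), np.float64(-75.6), np.float64(16.3), np.float64(-165.6)]
mat [array([ 490.1, -422.5]), np.float64(81.7), np.float64(-86.5), np.float64(129.6), np.float64(-176.4)]
btn [ 494.56499952 -100.83697026   32.        ]
0 [ 474.26964096 -272.40879757   20.        ]
1 [ 479.18292683 -231.46581551   20.        ]
2 [ 483.51184469 -188.71722366   20.        ]
3 [ 487.84259603 -147.15928798   20.        ]
410 258 [ 414.951142   -418.28581894   10.        ]
436 282 [ 364.44246642 -470.73170898   10.        ]
344 301 [ 326.19734729 -275.26767682   10.        ]
253 136 [688.63571224 -77.88315331  10.        ]
297 133 [ 695.87979754 -176.60710605   10.        ]
341 135 [ 691.21777588 -275.82954173   10.        ]
```

```bash
cat >> h.py <<'E'
from scipy.spatial.transform import Rotation as Ro
def yaw_now(s):
    y=Ro.from_quat(s['tool_rot']).as_matrix()[:,1]; return np.degrees(np.arctan2(y[1],y[0]))
def plan(target,ty,n=None,grip=1,mod=180,vmax=4.9):
    """target TCP world mm, ty tool-y world angle deg (modulo mod). prints rows"""
    s=ctrl.observe(); p=np.array(s['eef_pos']); R=Ro.from_quat(s['tool_rot'])
    y=yaw_now(s); dy=(ty-y+mod/2)%mod-mod/2
    # target rotation: exactly down with tool y at y+dy
    a=np.radians(y+dy); Y=np.array([np.cos(a),np.sin(a),0]); Z=np.array([0,0,-1.]); X=np.cross(Y,Z)
    Rt=Ro.from_matrix(np.c_[X,Y,Z])
    rv=(R.inv()*Rt).as_rotvec(degrees=True)
    D=np.array(target)-p
    k=int(np.ceil(max(np.linalg.norm(D)/10/vmax,np.linalg.norm(rv)/8.5,1)))
    n=max(n or 1,k)
    step=np.round(rv/n,2 if np.linalg.norm(rv/n)<1 else 1); Rc=R; pc=p.copy(); dps=[]
    for i in range(n):
        w=(p+D*(i+1)/n)-pc; dp=np.round(Rc.inv().apply(w)/10,2); dps.append(dp.tolist()); pc=pc+Rc.apply(dp)*10
        Rc=Rc*Ro.from_rotvec(step,degrees=True)
    print('from',np.round(p,1),'yaw',round(y,1),'D',np.round(D,1),'dy',round(dy,1),'q6',round(s['qpos'][5],2),'t',round(s['time_s'],1))
    for i in range(0,n,5):
        m=min(5,n-i); print('dp',dps[i:i+m],'rot',[step.tolist()]*m)
E
python3 - <<'E'
from h import *
s=st()
R=Ro.from_quat(s['tool_rot']); d=cap('wrist'); print(R.inv().apply(d['xyz']-np.array(s['eef_pos'])),R.inv().apply(rot(d)[:,2]))
plan([580,80,280],188.4)
E
```

```text
{'time_s': 0.2, 'qpos': [-0.983, 0.385, 0.007, -0.0, -1.194, -0.259], 'eef_pos': [201.717, -591.214, 241.632], 'tool_rot': [-0.164, 0.987, 0.001, -0.0], 'wrist_force': [0.27, 0.424, 0.562], 'gripper_width': 85.577}
[  76.6710028    -1.37444461 -131.03172937] [-2.99289279e-01 -1.45612868e-04  9.54162411e-01]
from [ 201.8 -591.3  241.8] yaw 108.8 D [378.2 671.3  38.2] dy 79.6 q6 -0.26 t 0.2
dp [[-3.59, 3.21, -0.24], [-3.86, 2.88, -0.23], [-4.09, 2.54, -0.24], [-4.3, 2.16, -0.23], [-4.48, 1.79, -0.24]] rot [[0.0, 0.0, -5.0], [0.0, 0.0, -5.0], [0.0, 0.0, -5.0], [0.0, 0.0, -5.0], [0.0, 0.0, -5.0]]
dp [[-4.61, 1.39, -0.23], [-4.71, 0.98, -0.24], [-4.78, 0.57, -0.24], [-4.82, 0.15, -0.23], [-4.8, -0.28, -0.24]] rot [[0.0, 0.0, -5.0], [0.0, 0.0, -5.0], [0.0, 0.0, -5.0], [0.0, 0.0, -5.0], [0.0, 0.0, -5.0]]
dp [[-4.77, -0.69, -0.23], [-4.69, -1.1, -0.24], [-4.57, -1.5, -0.24], [-4.43, -1.91, -0.23], [-4.24, -2.27, -0.24]] rot [[0.0, 0.0, -5.0], [0.0, 0.0, -5.0], [0.0, 0.0, -5.0], [0.0, 0.0, -5.0], [0.0, 0.0, -5.0]]
dp [[-4.03, -2.64, -0.23]] rot [[0.0, 0.0, -5.0]]
```

```bash
python3 - <<'E'
from h import *
plan([580,33,290],194.4)
E
```

```text
from [ 201.8 -591.3  241.8] yaw 108.8 D [378.2 624.3  48.2] dy 85.6 q6 -0.26 t 0.2
dp [[-3.73, 3.13, -0.32], [-4.02, 2.73, -0.32], [-4.28, 2.33, -0.32], [-4.48, 1.89, -0.31], [-4.65, 1.44, -0.32]] rot [[0.0, 0.0, -5.7], [0.0, 0.0, -5.7], [0.0, 0.0, -5.7], [0.0, 0.0, -5.7], [0.0, 0.0, -5.7]]
dp [[-4.77, 0.96, -0.32], [-4.84, 0.49, -0.32], [-4.87, 0.0, -0.32], [-4.84, -0.47, -0.32], [-4.77, -0.96, -0.31]] rot [[0.0, 0.0, -5.7], [0.0, 0.0, -5.7], [0.0, 0.0, -5.7], [0.0, 0.0, -5.7], [0.0, 0.0, -5.7]]
dp [[-4.65, -1.43, -0.32], [-4.49, -1.88, -0.32], [-4.28, -2.32, -0.32], [-4.03, -2.73, -0.32], [-3.74, -3.12, -0.32]] rot [[0.0, 0.0, -5.7], [0.0, 0.0, -5.7], [0.0, 0.0, -5.7], [0.0, 0.0, -5.7], [0.0, 0.0, -5.7]]
```

Request:
carry_out(
  dp=[
    [-3.7,3.1,-0.3],
    [-4.0,2.7,-0.3],
    [-4.3,2.3,-0.3],
    [-4.5,1.9,-0.3],
    [-4.65,1.4,-0.3],
  ],
  rot=[
    [0,0,-5.7],
    [0,0,-5.7],
    [0,0,-5.7],
    [0,0,-5.7],
    [0,0,-5.7],
  ],
  grip=[1,1,1,1,1],
)

```text
time_s: 0.75
eef_pos: [328.9, -382.6, 257.5]
tool_rot: [-0.403, 0.915, -0.0, 0.0]
wrist_force: [1.0, 0.3, -0.2]
gripper_width: 85.5
```

Request:
carry_out(
  dp=[
    [-4.8,1.0,-0.3],
    [-4.8,0.5,-0.3],
    [-4.9,0,-0.3],
    [-4.8,-0.5,-0.3],
    [-4.8,-1.0,-0.3],
  ],
  rot=[
    [0,0,-5.7],
    [0,0,-5.7],
    [0,0,-5.7],
    [0,0,-5.7],
    [0,0,-5.7],
  ],
  grip=[1,1,1,1,1],
)

```text
time_s: 1.25
eef_pos: [455.3, -174.2, 272.7]
tool_rot: [-0.616, 0.788, -0.0, 0.0]
wrist_force: [0.4, -1.6, -0.5]
gripper_width: 85.6
```

Request:
carry_out(
  dp=[
    [-4.65,-1.4,-0.3],
    [-4.5,-1.9,-0.3],
    [-4.3,-2.3,-0.3],
    [-4.0,-2.7,-0.3],
    [-3.7,-3.1,-0.3],
  ],
  rot=[
    [0,0,-5.7],
    [0,0,-5.7],
    [0,0,-5.7],
    [0,0,-5.7],
    [0,0,-5.7],
  ],
  grip=[1,1,1,1,1],
)

```text
time_s: 1.75
eef_pos: [580.7, 33.6, 287.6]
tool_rot: [0.791, -0.612, 0.0, -0.0]
wrist_force: [1.3, -0.4, 0.4]
gripper_width: 85.5
```

Request:
carry_out(
  dp=[
    [0,0,0],
    [0,0,0],
  ],
  rot=[
    [0,0,0],
    [0,0,0],
  ],
  grip=[1,1],
)

```text
time_s: 1.95
eef_pos: [580.2, 32.7, 286.5]
tool_rot: [0.79, -0.613, -0.0, 0.001]
wrist_force: [0.4, -0.6, 0.0]
gripper_width: 85.4
```

```bash
python3 - <<'E'
from h import *
s=st();print(yaw_now(s))
d=cap('wrist','w1.png')
E
```

```text
{'time_s': 1.95, 'qpos': [0.335, 0.283, -0.029, -0.0, -1.26, -0.083], 'eef_pos': [580.249, 32.711, 286.543], 'tool_rot': [0.79, -0.613, -0.0, 0.001], 'wrist_force': [0.434, -0.588, 0.028], 'gripper_width': 85.42}
-165.57750580123152
```

View pics/w1.png

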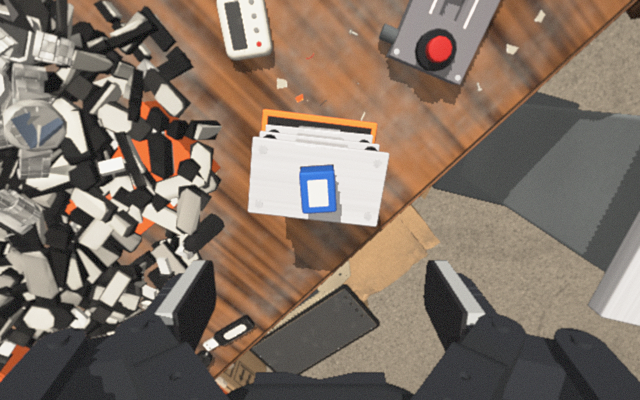

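```bash
cat >> h.py <<'E'
def mask(d,name):
    h=cv2.cvtColor(d['color'],cv2.COLOR_RGB2HSV)
    return cv2.inRange(h,*{'blue':((100,120,60),(125,255,255)),'red':((0,150,100),(8,255,255)),'green':((60,60,40),(90,255,255))}[name])
def crop(d,f,x0,y0,x1,y1,s):
    cv2.imwrite('pics/'+f,cv2.cvtColor(cv2.resize(d['color'][y0:y1,x0:x1],None,fx=s,fy=s,interpolation=cv2.INTER_CUBIC),cv2.COLOR_RGB2BGR))
E
python3 - <<'E'
from h import *
d=cap('wrist')
crop(d,'w1c.png',240,100,400,240,5)
E
```

```text
(no output)
```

View pics/w1c.png

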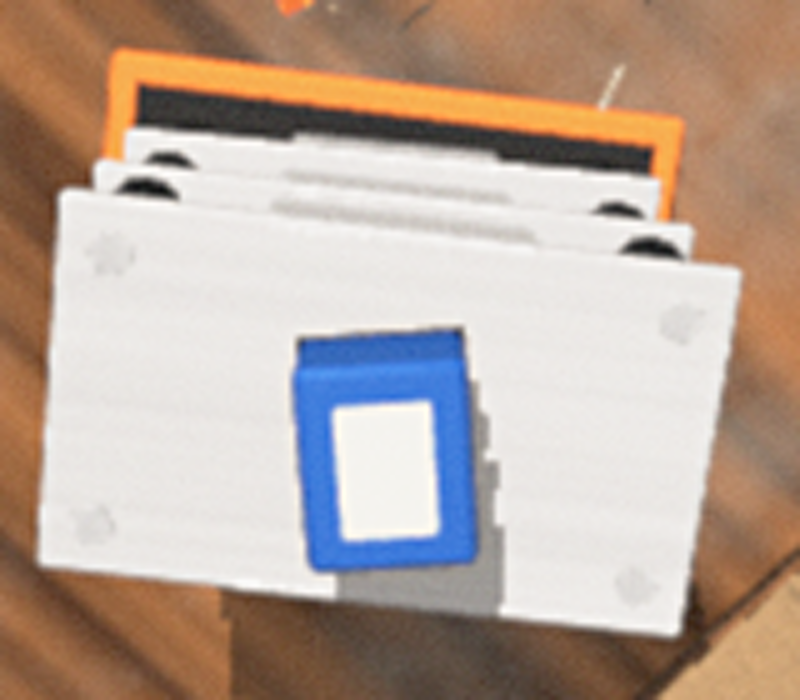

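```bash
cat >> h.py <<'E'
def g(d,name,L,s,o,z):
    P=[onz(d,o[0]+u/s,o[1]+v/s,z) for u,v in L]; print(name,[np.round(x,1).tolist() for x in fitrect(P)])
E
python3 - <<'E'
from h import *
d=cap('wrist')
o=(240,100)
g(d,'mod',[(295,370),(463,362),(478,560),(312,570)],5,o,167)
g(d,'lab',[(330,405),(431,399),(440,538),(341,544)],5,o,167)
g(d,'pl',[(60,190),(741,268),(682,635),(38,567)],5,o,134)
plan([580,33,156.5],194.4)
E
```

```text
mod [[581.2, 30.7], 24.4, -162.5, 30.5, 108.6]
lab [[581.2, 31.6], 14.7, -162.1, 21.3, 108.1]
pl [[581.6, 33.2], 109.2, -172.2, 63.6, 98.1]
from [579.6  30.7 287.3] yaw -165.7 D [   0.4    2.3 -130.8] dy 0.1 q6 -0.08 t 2.1
dp [[-0.07, -0.03, 4.36], [-0.07, -0.04, 4.36], [-0.07, -0.03, 4.36]] rot [[0.01, -0.0, -0.05], [0.01, -0.0, -0.05], [0.01, -0.0, -0.05]]
```

```bash
python3 - <<'E'
from h import *
for i in range(4): s=ctrl.observe(); print(np.round(s['eef_pos'],2))
plan([581,31.4,156.5],197.7)
E
```

```text
[579.56  30.74 287.32]
[579.56  30.74 287.32]
[579.56  30.74 287.32]
[579.56  30.74 287.32]
from [579.6  30.7 287.3] yaw -165.7 D [   1.4    0.7 -130.8] dy 3.4 q6 -0.08 t 2.1
dp [[-0.01, -0.05, 4.36], [-0.01, -0.06, 4.36], [-0.01, -0.05, 4.36]] rot [[0.0, -0.0, -1.1], [0.0, -0.0, -1.1], [0.0, -0.0, -1.1]]
```

Request:
carry_out(
  dp=[
    [0,0,4.4],
    [0,0,4.4],
    [0,-0.1,4.2],
  ],
  rot=[
    [0,0,-1.1],
    [0,0,-1.1],
    [0,0,-1.2],
  ],
  grip=[1,1,1],
)

```text
time_s: 2.4
eef_pos: [580.4, 30.5, 156.7]
tool_rot: [0.807, -0.59, 0.0, -0.001]
wrist_force: [0.3, 0.7, -0.5]
gripper_width: 85.1
```

Request:
carry_out(
  dp=[
    [0,0,0],
    [0,0,0],
  ],
  rot=[
    [0,0,0],
    [0,0,0],
  ],
  grip=[1,1],
)

```text
time_s: 2.6
eef_pos: [581.4, 30.9, 158.3]
tool_rot: [0.807, -0.59, 0.0, 0.0]
wrist_force: [0.8, 0.2, 1.6]
gripper_width: 85.2
```

```bash
python3 - <<'E'
from h import *
s=st();print(yaw_now(s))
d=cap('wrist','w2.png');s=st()
E
```

```text
{'time_s': 2.6, 'qpos': [0.332, 0.385, -0.218, 0.001, -0.968, -0.024], 'eef_pos': [581.445, 30.936, 158.325], 'tool_rot': [0.807, -0.59, 0.0, 0.0], 'wrist_force': [0.833, 0.154, 1.649], 'gripper_width': 85.23}
-162.32028553689395
{'time_s': 2.65, 'qpos': [0.332, 0.384, -0.216, 0.001, -0.967, -0.024], 'eef_pos': [582.503, 31.44, 159.782], 'tool_rot': [0.807, -0.59, 0.002, -0.001], 'wrist_force': [0.948, 0.566, 0.413], 'gripper_width': 85.407}
```

View pics/w2.png

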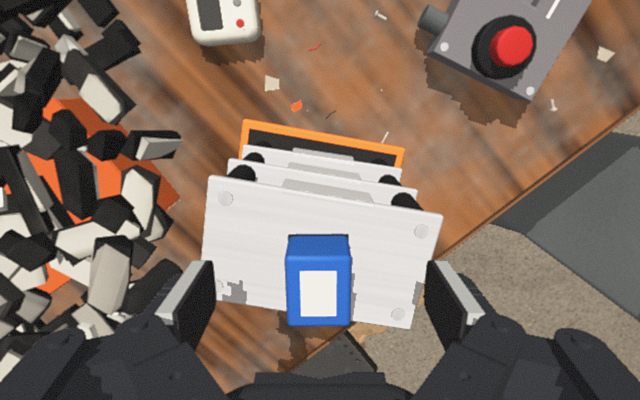

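Request:
carry_out(
  dp=[
    [0,0,0.15],
    [0,0,0],
    [0,0,0],
    [0,0,0],
    [0,0,0],
  ],
  rot=[
    [0,0,0],
    [0,0,0],
    [0,0,0],
    [0,0,0],
    [0,0,0],
  ],
  grip=[0.2,-0.2,-1,-1,-1],
  squeeze=35,
)

```text
time_s: 3.15
eef_pos: [581.5, 32.0, 156.7]
tool_rot: [0.808, -0.589, 0.001, -0.0]
wrist_force: [-0.5, 0.7, 4.0]
gripper_width: 25.4
```

Request:
carry_out(
  dp=[
    [0,0,0],
    [0,0,0],
    [0,0,0],
  ],
  rot=[
    [0,0,0],
    [0,0,0],
    [0,0,0],
  ],
  grip=[-1,-1,-1],
)

```text
time_s: 3.45
eef_pos: [581.5, 32.0, 156.6]
tool_rot: [0.808, -0.589, 0.001, -0.0]
wrist_force: [-1.3, 0.3, 5.6]
gripper_width: 25.3
```

```bash
python3 - <<'E'
from h import *
s=st()
s0=ctrl.observe
plan([581,32,220],197.7)
plan([477,-260,200],173.3)
E
```

```text
{'time_s': 3.45, 'qpos': [0.333, 0.387, -0.22, 0.001, -0.963, -0.023], 'eef_pos': [581.521, 31.988, 156.636], 'tool_rot': [0.808, -0.589, 0.001, -0.0], 'wrist_force': [-1.301, 0.293, 5.602], 'gripper_width': 25.305}
from [581.5  32.  156.6] yaw -162.2 D [-0.5  0.  63.4] dy -0.1 q6 -0.02 t 3.5
dp [[-0.01, 0.02, -3.17], [-0.01, 0.02, -3.17]] rot [[-0.04, -0.01, 0.03], [-0.04, -0.01, 0.03]]
from [581.5  32.  156.6] yaw -162.2 D [-104.5 -292.    43.4] dy -24.5 q6 -0.02 t 3.5
dp [[3.52, 2.69, -0.62], [3.67, 2.48, -0.62], [3.82, 2.24, -0.62], [3.95, 2.01, -0.63], [4.07, 1.76, -0.62]] rot [[-0.0, -0.0, 3.5], [-0.0, -0.0, 3.5], [-0.0, -0.0, 3.5], [-0.0, -0.0, 3.5], [-0.0, -0.0, 3.5]]
dp [[4.16, 1.51, -0.62], [4.25, 1.26, -0.62]] rot [[-0.0, -0.0, 3.5], [-0.0, -0.0, 3.5]]
```

Request:
carry_out(
  dp=[
    [0,0,-2],
    [0,0,-4.4],
  ],
  rot=[
    [0,0,0],
    [0,0,0],
  ],
  grip=[-1,-1],
)

```text
time_s: 3.65
eef_pos: [578.1, 31.6, 215.6]
tool_rot: [0.807, -0.59, -0.004, 0.004]
wrist_force: [0.9, 0.3, 0.4]
gripper_width: 25.3
```

```bash
python3 - <<'E'
from h import *
s=st()
plan([477,-260,190],173.3)
E
```

```text
{'time_s': 3.65, 'qpos': [0.333, 0.333, -0.14, -0.002, -1.11, -0.023], 'eef_pos': [578.139, 31.555, 215.554], 'tool_rot': [0.807, -0.59, -0.004, 0.004], 'wrist_force': [0.943, 0.347, 0.388], 'gripper_width': 25.281}
from [578.1  31.6 215.6] yaw -162.3 D [-101.1 -291.6  -25.6] dy -24.4 q6 -0.02 t 3.6
dp [[3.53, 2.64, 0.39], [3.68, 2.42, 0.38], [3.83, 2.18, 0.38], [3.95, 1.96, 0.38], [4.06, 1.7, 0.37]] rot [[0.1, -0.0, 3.5], [0.1, -0.0, 3.5], [0.1, -0.0, 3.5], [0.1, -0.0, 3.5], [0.1, -0.0, 3.5]]
dp [[4.17, 1.46, 0.37], [4.24, 1.2, 0.37]] rot [[0.1, -0.0, 3.5], [0.1, -0.0, 3.5]]
```

Request:
carry_out(
  dp=[
    [3.5,2.6,0.4],
    [3.7,2.4,0.4],
    [3.8,2.2,0.4],
    [3.95,2.0,0.4],
    [4.0,1.7,0.4],
  ],
  rot=[
    [0,0,3.5],
    [0,0,3.5],
    [0,0,3.5],
    [0,0,3.5],
    [0,0,3.5],
  ],
  grip=[-1,-1,-1,-1,-1],
)

```text
time_s: 4.15
eef_pos: [507.7, -176.5, 198.8]
tool_rot: [0.708, -0.707, -0.001, 0.0]
wrist_force: [0.7, -0.1, 0.2]
gripper_width: 25.4
```

Request:
carry_out(
  dp=[
    [4.2,1.4,0.4],
    [4.2,1.2,0.3],
    [0,0,0],
    [0,0,0],
  ],
  rot=[
    [0,0,3.5],
    [0,0,3.5],
    [0,0,0],
    [0,0,0],
  ],
  grip=[-1,-1,-1,-1],
)

```text
time_s: 4.55
eef_pos: [479.9, -259.3, 191.8]
tool_rot: [-0.663, 0.748, 0.001, -0.0]
wrist_force: [0.3, 0.3, -0.8]
gripper_width: 24.9
```

```bash
python3 - <<'E'
from h import *
s=st();print(yaw_now(s))
d=cap('wrist','w3.png')
d=cap('top','t3.png');st()
E
```

```text
{'time_s': 4.55, 'qpos': [-0.198, 0.294, -0.262, -0.001, -1.017, 0.078], 'eef_pos': [479.943, -259.275, 191.79], 'tool_rot': [-0.663, 0.748, 0.001, -0.0], 'wrist_force': [0.321, 0.295, -0.788], 'gripper_width': 24.852}
173.10194798203494
{'time_s': 4.65, 'qpos': [-0.195, 0.294, -0.261, -0.0, -1.017, 0.078], 'eef_pos': [480.944, -257.983, 192.372], 'tool_rot': [-0.664, 0.747, 0.0, -0.0], 'wrist_force': [0.587, 0.233, -0.897], 'gripper_width': 25.172}
```

View pics/w3.png

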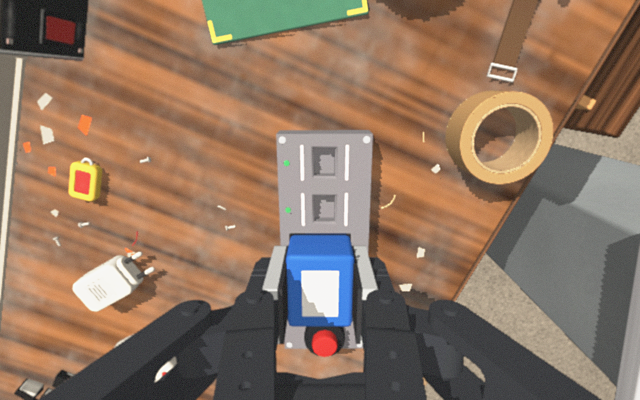

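View pics/t3.png

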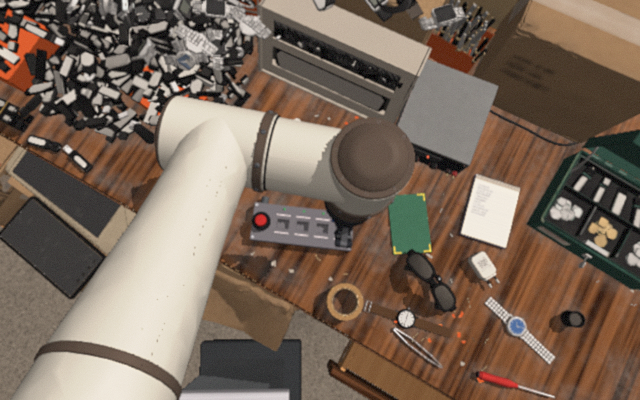

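```bash
python3 - <<'E'
from h import *
d=cap('wrist')
crop(d,'w3c.png',260,120,390,340,2.7); crop(d,'w3d.png',265,120,385,230,6)
st()
E
```

```text
{'time_s': 4.7, 'qpos': [-0.195, 0.294, -0.261, -0.0, -1.017, 0.078], 'eef_pos': [481.205, -257.673, 192.576], 'tool_rot': [-0.665, 0.747, 0.0, 0.0], 'wrist_force': [-0.027, -0.379, -0.757], 'gripper_width': 25.351}
```

View pics/w3d.png

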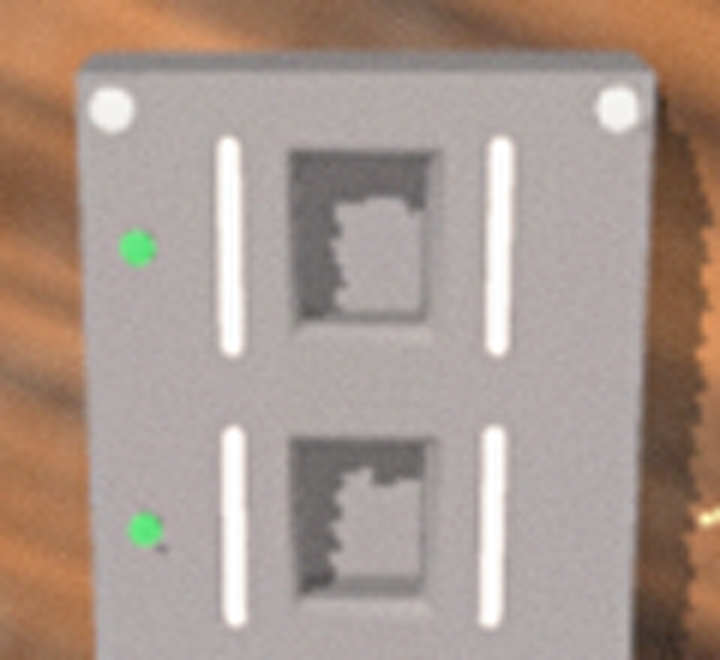

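View pics/w3c.png

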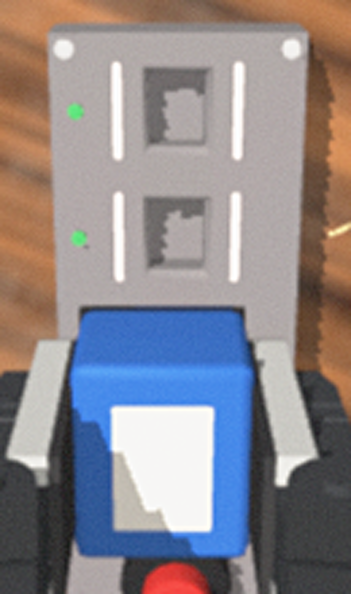

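```bash
python3 - <<'E'
from h import *
d=cap('wrist'); o=(265,120)
g(d,'s0',[(228,140),(501,140),(497,352),(233,352)],6,o,24)
g(d,'s1',[(234,430),(494,430),(490,625),(236,625)],6,o,24)
g(d,'h0',[(287,148),(441,148),(431,330),(296,330)],6,o,23)
print('far edge',onz(d,265+78/6,120+72/6,24),onz(d,265+655/6,120+70/6,24))
s=st(); z=s['eef_pos'][2]
for zz in (199,202):
  g(d,'mod',[(73,378),(250,375),(243,556),(78,556)],2.7,(260,120),zz)
  g(d,'lab',[(111,407),(214,406),(212,531),(112,533)],2.7,(260,120),zz)
g(d,'lab->z24',[(111,407),(214,406),(212,531),(112,533)],2.7,(260,120),24)
E
```

```text
s0 [[474.7, -271.3], 37.9, 173.3, 30.5, 83.7]
s1 [[479.6, -229.5], 37.8, 173.3, 30.4, 83.3]
h0 [[474.7, -272.2], 20.4, 173.3, 26.2, 83.4]
far edge [ 511.19166693 -300.40236201   24.        ] [ 432.15513618 -291.39132532   24.        ]
{'time_s': 4.75, 'qpos': [-0.194, 0.293, -0.261, -0.0, -1.017, 0.078], 'eef_pos': [481.331, -257.522, 192.697], 'tool_rot': [-0.665, 0.747, 0.0, 0.0], 'wrist_force': [-0.177, 0.414, 0.309], 'gripper_width': 25.202}
mod [[481.9, -255.6], 25.1, 173.8, 30.3, 83.0]
lab [[481.7, -255.4], 14.9, 174.3, 21.2, 83.1]
mod [[481.7, -257.5], 24.5, 173.8, 29.5, 83.0]
lab [[481.5, -257.3], 14.6, 174.3, 20.7, 83.1]
lab->z24 [[494.5, -143.3], 35.9, 174.3, 51.0, 83.1]
```

```bash
python3 - <<'E'
from h import *
plan([474.4,-272.3,62],173.2,n=4)
E
```

```text
from [ 481.3 -257.5  192.7] yaw 173.3 D [  -6.9  -14.8 -130.7] dy -0.1 q6 0.08 t 4.8
dp [[0.39, 0.13, 3.27], [0.39, 0.13, 3.26], [0.38, 0.13, 3.27], [0.39, 0.12, 3.27]] rot [[0.0, 0.0, 0.04], [0.0, 0.0, 0.04], [0.0, 0.0, 0.04], [0.0, 0.0, 0.04]]
```

Request:
carry_out(
  dp=[
    [0.4,0.1,4.0],
    [0.4,0.1,4.0],
    [0.4,0.15,3.0],
    [0.35,0.15,2.0],
    [0,0,0],
  ],
  rot=[
    [0,0,0],
    [0,0,0],
    [0,0,0],
    [0,0,0],
    [0,0,0],
  ],
  grip=[-1,-1,-1,-1,-1],
)

```text
time_s: 5.25
eef_pos: [472.4, -272.0, 60.0]
tool_rot: [-0.665, 0.747, 0.003, -0.002]
wrist_force: [-0.5, 0.8, -0.9]
gripper_width: 25.2
```

Request:
carry_out(
  dp=[
    [0,0,0],
    [0,0,0],
    [0,0,0],
  ],
  rot=[
    [0,0,0],
    [0,0,0],
    [0,0,0],
  ],
  grip=[-1,-1,-1],
)

```text
time_s: 5.55
eef_pos: [475.3, -273.3, 64.4]
tool_rot: [-0.665, 0.747, -0.001, 0.001]
wrist_force: [-0.6, 0.8, -0.6]
gripper_width: 25.8
```

```bash
python3 - <<'E'
from h import *
st()
d=cap('wrist','w4.png');d=cap('scene','s4.png');crop(d,'s4c.png',270,180,400,280,6)
plan([474.4,-272.3,52],173.2,n=2)
E
```

```text
{'time_s': 5.55, 'qpos': [-0.226, 0.451, -0.403, 0.0, -0.714, 0.109], 'eef_pos': [475.29, -273.284, 64.393], 'tool_rot': [-0.665, 0.747, -0.001, 0.001], 'wrist_force': [-0.588, 0.789, -0.578], 'gripper_width': 25.754}
from [ 474.8 -273.3   64. ] yaw 173.3 D [ -0.4   1.  -12. ] dy -0.1 q6 0.11 t 5.7
dp [[-0.05, 0.03, 0.6], [-0.05, 0.02, 0.6]] rot [[-0.07, -0.01, 0.03], [-0.07, -0.01, 0.03]]
```

View pics/w4.png

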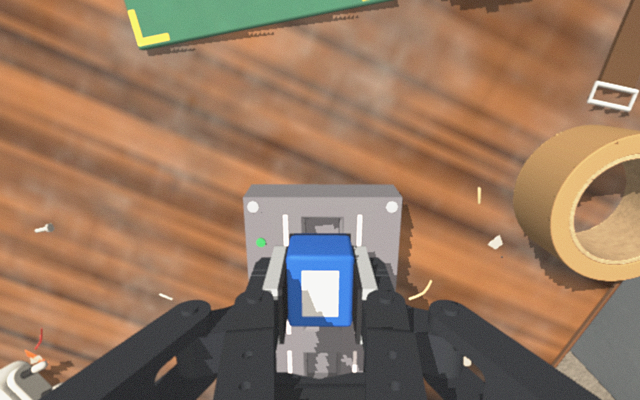

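View pics/s4c.png

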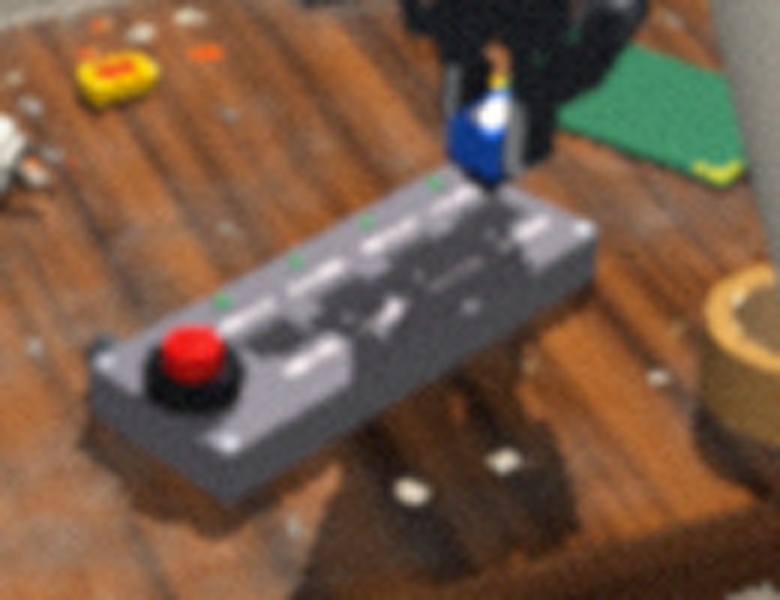

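```bash
python3 - <<'E'
from h import *
d=cap('wrist');crop(d,'w4c.png',240,180,410,380,3.5)
st()
E
```

```text
{'time_s': 5.7, 'qpos': [-0.226, 0.452, -0.404, 0.0, -0.714, 0.109], 'eef_pos': [474.599, -273.362, 63.755], 'tool_rot': [-0.664, 0.747, -0.001, 0.001], 'wrist_force': [-0.439, -0.304, -0.183], 'gripper_width': 25.34}
```

View pics/w4c.png

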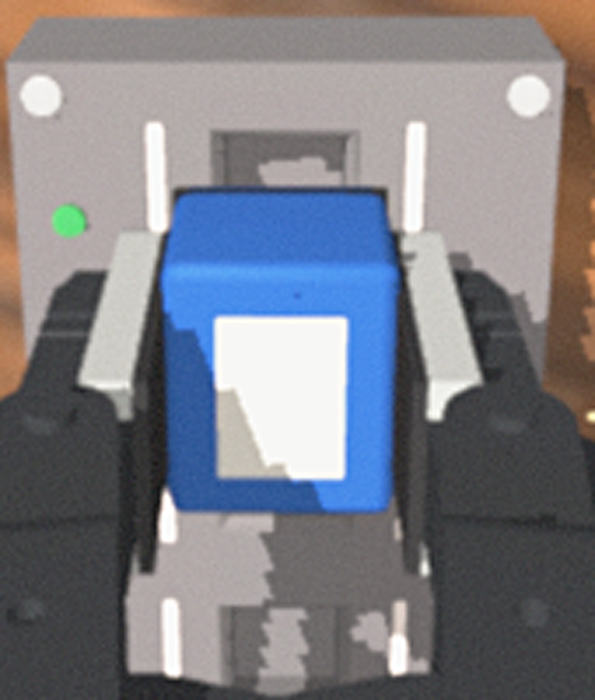

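```bash
python3 - <<'E'
from h import *
d=cap('wrist');o=(240,180)
P=lambda u,v,z:onz(d,o[0]+u/3.5,o[1]+v/3.5,z)
s=st();T=np.array(s['eef_pos']);R=Ro.from_quat(s['tool_rot'])
def rel(n,p): print(n,np.round(p,1),'tool',np.round(R.inv().apply(p-T)[:2],1))
rel('dots',(P(41,96,24)+P(529,96,24))/2)
e=(P(212,130,24)+P(360,130,24))/2; rel('holefar',e); rel('stripe',(P(154,125,24)+P(416,125,24))/2)
rel('edge',(P(8,63,24)+P(565,63,24))/2)
for z in (T[2]+8,T[2]+10):
  rel('lab',np.mean([P(214,318,z),P(348,317,z),P(345,480,z),P(216,480,z)],0))
E
```

```text
{'time_s': 5.75, 'qpos': [-0.227, 0.452, -0.404, 0.0, -0.714, 0.109], 'eef_pos': [474.444, -273.375, 63.563], 'tool_rot': [-0.664, 0.748, -0.001, 0.0], 'wrist_force': [-0.779, 0.555, 0.044], 'gripper_width': 25.157}
dots [ 472.1 -291.2   24. ] tool [18.   0.3]
holefar [ 472.5 -286.    24. ] tool [12.8  0.5]
stripe [ 472.6 -286.8   24. ] tool [13.5  0.3]
edge [ 471.3 -296.1   24. ] tool [23.   0.5]
lab [ 475.  -271.8   71.6] tool [-1.6 -0.4]
lab [ 474.8 -273.1   73.6] tool [-0.3 -0.4]
```

Request:
carry_out(
  dp=[
    [-0.05,0.07,0.8],
    [0,0,0.6],
    [0,0,0.4],
    [0,0,0.3],
    [0,0,0.2],
  ],
  rot=[
    [0,0,0],
    [0,0,0],
    [0,0,0],
    [0,0,0],
    [0,0,0],
  ],
  grip=[-1,-1,-1,-1,-1],
)

```text
time_s: 6.25
eef_pos: [473.3, -272.7, 39.2]
tool_rot: [-0.664, 0.748, 0.0, -0.0]
wrist_force: [1.3, 2.0, -1.7]
gripper_width: 25.4
```

Request:
carry_out(
  dp=[
    [0,0,0.1],
    [0,0,0.1],
    [0,0,0],
  ],
  rot=[
    [0,0,0],
    [0,0,0],
    [0,0,0],
  ],
  grip=[-1,-1,-1],
)

```text
time_s: 6.55
eef_pos: [473.4, -272.7, 37.7]
tool_rot: [-0.664, 0.748, 0.0, -0.0]
wrist_force: [0.2, 1.3, -1.6]
gripper_width: 25.3
```

Request:
carry_out(
  dp=[
    [0,0,0.1],
    [0,0,0.1],
    [0,0,0],
  ],
  rot=[
    [0,0,0],
    [0,0,0],
    [0,0,0],
  ],
  grip=[-1,-1,-1],
)

```text
time_s: 6.85
eef_pos: [473.4, -272.7, 37.6]
tool_rot: [-0.664, 0.747, -0.0, -0.0]
wrist_force: [-3.1, 4.8, 11.0]
gripper_width: 25.1
```

Request:
carry_out(
  dp=[
    [0,0,0],
    [0,0,0],
    [0,0,-1],
    [0,0,-4],
    [0,0,-5],
  ],
  rot=[
    [0,0,0],
    [0,0,0],
    [0,0,0],
    [0,0,0],
    [0,0,0],
  ],
  grip=[-0.3,0.3,1,1,1],
)

```text
time_s: 7.35
eef_pos: [472.0, -272.5, 135.3]
tool_rot: [-0.664, 0.748, 0.002, -0.002]
wrist_force: [1.0, -0.7, 1.0]
gripper_width: 84.6
```

Request:
carry_out(
  dp=[
    [0,0,-3],
    [0,0,0],
  ],
  rot=[
    [0,0,0],
    [0,0,0],
  ],
  grip=[1,1],
)

```text
time_s: 7.55
eef_pos: [476.5, -274.0, 171.8]
tool_rot: [-0.665, 0.747, -0.005, 0.003]
wrist_force: [0.3, -0.1, -0.7]
gripper_width: 85.3
```

```bash
python3 - <<'E'
from h import *
st()
d=cap('wrist','w5.png')
plan([581.5,33,290],98.1)
E
```

```text
{'time_s': 7.55, 'qpos': [-0.226, 0.315, -0.289, 0.002, -0.955, 0.108], 'eef_pos': [476.477, -273.997, 171.828], 'tool_rot': [-0.665, 0.747, -0.005, 0.003], 'wrist_force': [0.331, -0.05, -0.656], 'gripper_width': 85.307}
from [ 474.8 -273.2  168.9] yaw 173.2 D [106.7 306.2 121.1] dy -75.1 q6 0.11 t 7.6
dp [[-3.52, -0.79, -1.34], [-3.59, -0.27, -1.35], [-3.6, 0.26, -1.34], [-3.52, 0.76, -1.35], [-3.37, 1.27, -1.34]] rot [[-0.0, 0.0, 8.3], [-0.0, 0.0, 8.3], [-0.0, 0.0, 8.3], [-0.0, 0.0, 8.3], [-0.0, 0.0, 8.3]]
dp [[-3.15, 1.74, -1.34], [-2.87, 2.18, -1.35], [-2.53, 2.58, -1.34], [-2.13, 2.91, -1.35]] rot [[-0.0, 0.0, 8.3], [-0.0, 0.0, 8.3], [-0.0, 0.0, 8.3], [-0.0, 0.0, 8.3]]
```

View pics/w5.png

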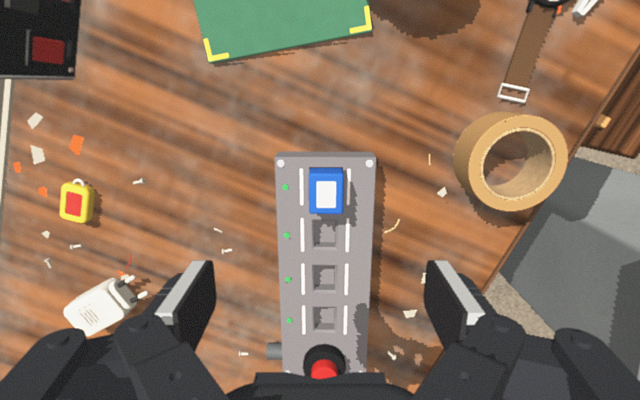

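Request:
carry_out(
  dp=[
    [-3.5,-0.8,-1.3],
    [-3.6,-0.3,-1.3],
    [-3.6,0.3,-1.3],
    [-3.5,0.8,-1.3],
    [-3.4,1.3,-1.0],
  ],
  rot=[
    [0,0,8.3],
    [0,0,8.3],
    [0,0,8.3],
    [0,0,8.3],
    [0,0,8.3],
  ],
  grip=[1,1,1,1,1],
)

```text
time_s: 8.1
eef_pos: [532.4, -101.0, 227.3]
tool_rot: [-0.353, 0.936, 0.0, -0.001]
wrist_force: [0.4, -0.9, -0.2]
gripper_width: 85.2
```

Request:
carry_out(
  dp=[
    [-3.2,1.8,-0.3],
    [-2.9,2.2,0],
    [-2.5,2.6,0],
    [-2.1,2.9,0],
    [0,0,0],
  ],
  rot=[
    [0,0,8.3],
    [0,0,8.3],
    [0,0,8.3],
    [0,0,8.4],
    [0,0,0],
  ],
  grip=[1,1,1,1,1],
)

```text
time_s: 8.6
eef_pos: [580.5, 37.9, 228.9]
tool_rot: [-0.075, 0.997, -0.0, -0.001]
wrist_force: [-0.4, -0.5, -0.5]
gripper_width: 85.2
```

Request:
carry_out(
  dp=[
    [0,0,0],
    [0,0,0],
  ],
  rot=[
    [0,0,0],
    [0,0,0],
  ],
  grip=[1,1],
)

```text
time_s: 8.8
eef_pos: [579.3, 34.0, 229.9]
tool_rot: [-0.074, 0.997, -0.0, -0.001]
wrist_force: [-0.4, 0.2, -1.1]
gripper_width: 85.3
```

```bash
python3 - <<'E'
from h import *
d=cap('wrist','w6.png')
s=st();print(yaw_now(s))
plan([581.5,33,150],98.1)
E
```

```text
{'time_s': 8.85, 'qpos': [0.337, 0.319, -0.123, -0.0, -1.131, -1.761], 'eef_pos': [579.374, 33.687, 230.266], 'tool_rot': [-0.073, 0.997, -0.0, -0.001], 'wrist_force': [0.102, 0.256, -0.448], 'gripper_width': 85.403}
98.41299303696441
from [579.4  33.7 230.3] yaw 98.4 D [  2.1  -0.7 -80.3] dy -0.3 q6 -1.76 t 8.8
dp [[-0.11, -0.05, 4.01], [-0.1, -0.05, 4.02]] rot [[-0.01, -0.04, 0.16], [-0.01, -0.04, 0.16]]
```

View pics/w6.png

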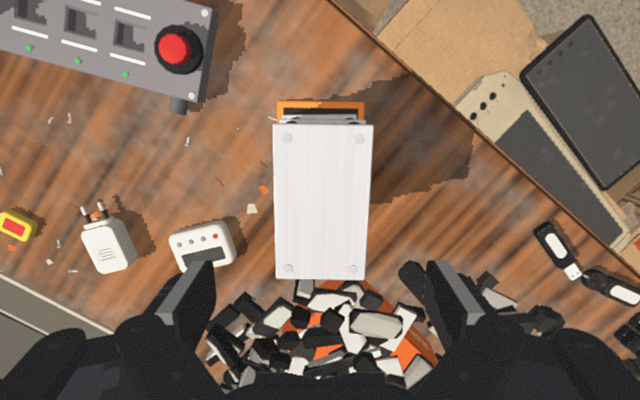

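```bash
python3 - <<'E'
from h import *
d=cap('wrist')
g(d,'pl',[(273,125),(373.5,125),(366.5,277.5),(276.5,279.5)],1,(0,0),134)
plan([581.5,33,114],98.1)
E
```

```text
pl [[582.0, 34.5], 63.5, 99.1, 108.2, 7.9]
from [579.5  33.6 230.5] yaw 98.4 D [   2.    -0.6 -116.5] dy -0.3 q6 -1.76 t 8.9
dp [[-0.07, -0.03, 3.88], [-0.06, -0.03, 3.89], [-0.07, -0.03, 3.88]] rot [[-0.0, -0.02, 0.1], [-0.0, -0.02, 0.1], [-0.0, -0.02, 0.1]]
```

Request:
carry_out(
  dp=[
    [-0.1,0,4.0],
    [-0.1,0,4.0],
    [0,0,3.6],
    [0,0,0],
    [0,0,0],
  ],
  rot=[
    [0,0,0],
    [0,0,0],
    [0,0,0],
    [0,0,0],
    [0,0,0],
  ],
  grip=[1,1,1,1,1],
)

```text
time_s: 9.4
eef_pos: [582.4, 34.2, 115.5]
tool_rot: [-0.073, 0.997, -0.0, 0.0]
wrist_force: [-0.4, -0.2, 0.6]
gripper_width: 85.6
```

Request:
carry_out(
  dp=[
    [0,0,0],
    [0,0,0],
    [0,0,0],
    [0,0,0],
    [0,0,0],
  ],
  rot=[
    [0,0,0],
    [0,0,0],
    [0,0,0],
    [0,0,0],
    [0,0,0],
  ],
  grip=[0.7,0.6,0.4,0.3,0.3],
  squeeze=40,
)

```text
time_s: 9.9
eef_pos: [583.3, 35.3, 117.3]
tool_rot: [-0.074, 0.997, 0.0, 0.002]
wrist_force: [-1.6, -0.0, 6.3]
gripper_width: 62.9
```

Request:
carry_out(
  dp=[
    [0,0,0],
    [0,0,-1],
    [0,0,-3],
    [0,0,-4],
    [0,0,0],
  ],
  rot=[
    [0,0,0],
    [0,0,0],
    [0,0,0],
    [0,0,0],
    [0,0,0],
  ],
  grip=[-1,-1,-1,-1,-1],
)

```text
time_s: 10.4
eef_pos: [585.3, 35.6, 201.4]
tool_rot: [-0.074, 0.997, 0.001, 0.006]
wrist_force: [0.0, 0.6, -0.5]
gripper_width: 63.2
```

```bash
python3 - <<'E'
from h import *
d=cap('scene','s7.png');crop(d,'s7c.png',190,170,290,290,5);d=cap('wrist','w7.png');d=cap('top','t7.png');crop(d,'t7c.png',380,170,450,270,6)
s=st();print(yaw_now(s))
E
```

```text
{'time_s': 10.55, 'qpos': [0.338, 0.351, -0.169, -0.001, -1.051, -1.761], 'eef_pos': [581.175, 35.029, 194.544], 'tool_rot': [-0.073, 0.997, 0.0, -0.0], 'wrist_force': [-0.114, -0.696, -1.637], 'gripper_width': 63.04}
98.41181695012152
```

View pics/s7c.png

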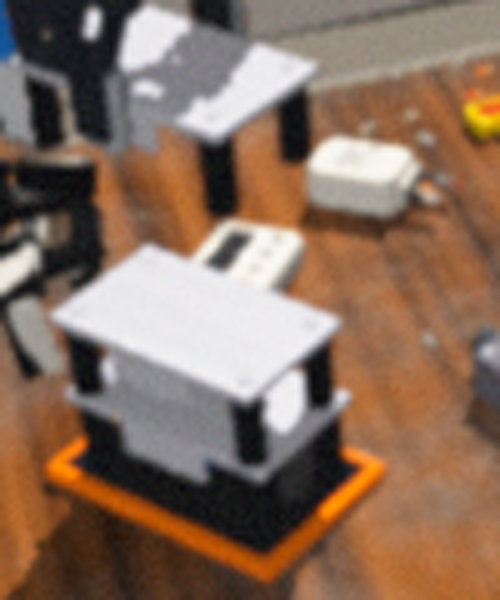

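View pics/w7.png

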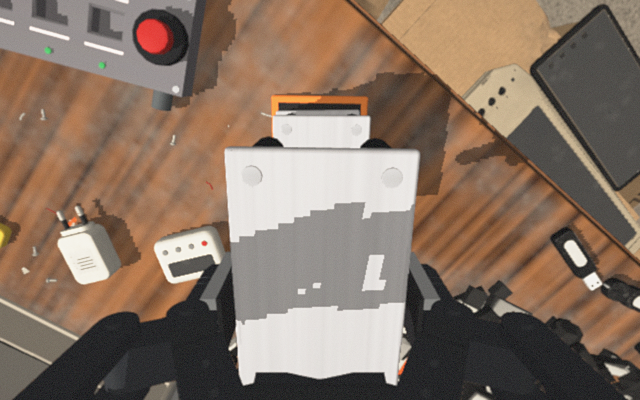

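View pics/t7c.png

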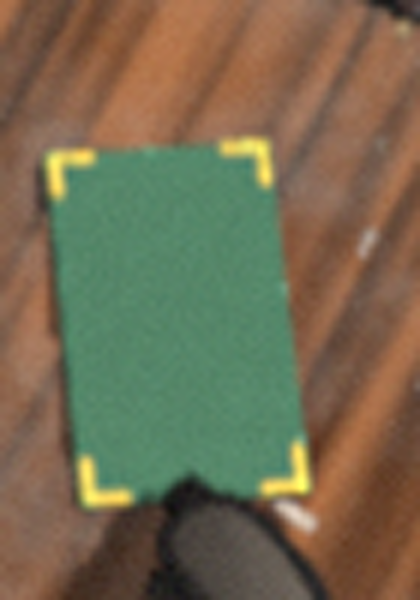

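```bash
python3 - <<'E'
from h import *
d=cap('top')
g(d,'mat',[(45,153),(266,138),(311,490),(82,505)],6,(380,170),4)
plan([494,-422,130],93.6)
E
```

```text
mat [[490.9, -422.0], 82.5, -86.3, 129.6, -176.2]
from [580.9  34.9 193.8] yaw 98.4 D [ -86.9 -456.9  -63.8] dy -4.8 q6 -1.76 t 10.6
dp [[1.53, -4.39, 0.64], [1.49, -4.41, 0.64], [1.45, -4.41, 0.64], [1.42, -4.43, 0.64], [1.37, -4.44, 0.64]] rot [[0.0, -0.01, 0.48], [0.0, -0.01, 0.48], [0.0, -0.01, 0.48], [0.0, -0.01, 0.48], [0.0, -0.01, 0.48]]
dp [[1.35, -4.46, 0.64], [1.3, -4.46, 0.64], [1.27, -4.48, 0.63], [1.23, -4.48, 0.64], [1.19, -4.49, 0.64]] rot [[0.0, -0.01, 0.48], [0.0, -0.01, 0.48], [0.0, -0.01, 0.48], [0.0, -0.01, 0.48], [0.0, -0.01, 0.48]]
```

Request:
carry_out(
  dp=[
    [1.0,-2.5,0],
    [1.5,-4.4,0.4],
    [1.5,-4.4,0.6],
    [1.4,-4.4,0.6],
    [1.4,-4.4,0.6],
  ],
  rot=[
    [0,0,0.4],
    [0,0,0.5],
    [0,0,0.5],
    [0,0,0.5],
    [0,0,0.5],
  ],
  grip=[-1,-1,-1,-1,-1],
)

```text
time_s: 11.1
eef_pos: [539.1, -174.5, 171.1]
tool_rot: [-0.053, 0.999, 0.0, -0.002]
wrist_force: [-0.1, 0.1, -0.7]
gripper_width: 63.1
```

Request:
carry_out(
  dp=[
    [1.4,-4.4,0.6],
    [1.4,-4.4,0.6],
    [1.3,-4.4,0.6],
    [1.3,-4.4,0.6],
    [1.2,-4.4,0.6],
  ],
  rot=[
    [0,0,0.5],
    [0,0,0.5],
    [0,0,0.5],
    [0,0,0.5],
    [0,0,0.4],
  ],
  grip=[-1,-1,-1,-1,-1],
)

```text
time_s: 11.6
eef_pos: [492.6, -399.4, 140.7]
tool_rot: [-0.032, 1.0, 0.001, -0.002]
wrist_force: [0.4, 0.0, -1.8]
gripper_width: 63.4
```

Request:
carry_out(
  dp=[
    [0.2,-2.5,0.4],
    [0,0,0],
    [0,0,0],
  ],
  rot=[
    [0,0,0],
    [0,0,0],
    [0,0,0],
  ],
  grip=[-1,-1,-1],
)

```text
time_s: 11.9
eef_pos: [492.5, -423.0, 136.7]
tool_rot: [-0.031, 1.0, 0.001, -0.002]
wrist_force: [0.1, 0.8, -1.5]
gripper_width: 63.5
```

```bash
python3 - <<'E'
from h import *
d=cap('wrist','w8.png');d=cap('top','t8.png');crop(d,'t8c.png',360,160,460,270,5)
plan([494,-422,60],93.7)
E
```

```text
from [ 493.5 -422.1  138. ] yaw 93.7 D [  0.5   0.1 -78. ] dy 0.0 q6 -1.05 t 12.0
dp [[-0.03, -0.0, 3.9], [-0.02, 0.0, 3.9]] rot [[0.03, -0.04, -0.01], [0.03, -0.04, -0.01]]
```

View pics/w8.png

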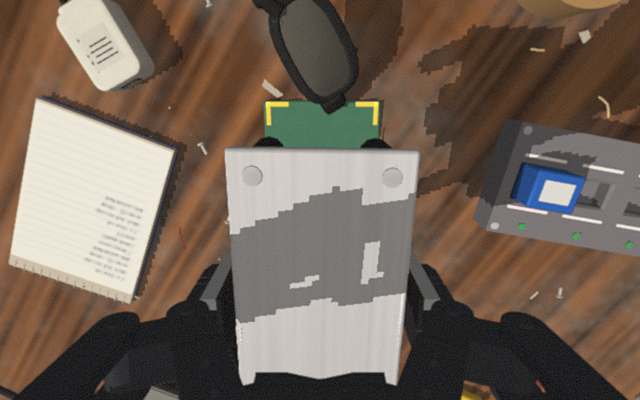

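View pics/t8c.png

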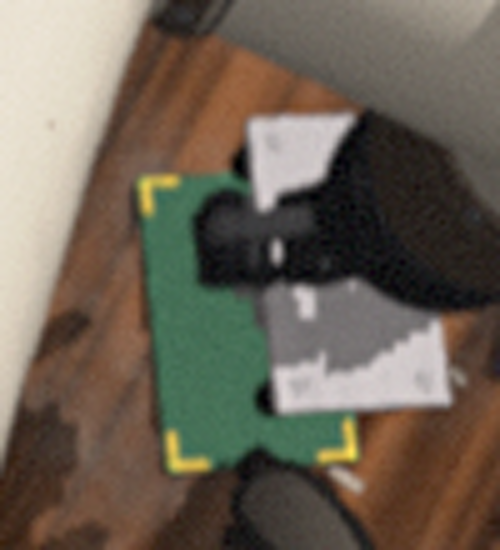

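Request:
carry_out(
  dp=[
    [-0.05,0,4],
    [0,0,4],
    [0,0,1.5],
    [0,0,0.5],
    [0,0,0],
  ],
  rot=[
    [0,0,0],
    [0,0,0],
    [0,0,0],
    [0,0,0],
    [0,0,0],
  ],
  grip=[-1,-1,-1,-1,-1],
)

```text
time_s: 12.5
eef_pos: [495.0, -423.0, 39.4]
tool_rot: [-0.032, 0.999, -0.0, 0.0]
wrist_force: [0.8, -0.6, -1.1]
gripper_width: 63.3
```

Request:
carry_out(
  dp=[
    [0,0,0],
    [0,0,0.3],
    [0,0,0.2],
    [0,0,0],
  ],
  rot=[
    [0,0,0],
    [0,0,0],
    [0,0,0],
    [0,0,0],
  ],
  grip=[-1,-1,-1,-1],
)

```text
time_s: 12.9
eef_pos: [494.2, -423.2, 34.1]
tool_rot: [-0.032, 0.999, -0.0, 0.0]
wrist_force: [-0.0, -0.0, -1.2]
gripper_width: 63.1
```

Request:
carry_out(
  dp=[
    [0,0,0.2],
    [0,0,0.2],
    [0,0,0.1],
    [0,0,0],
  ],
  rot=[
    [0,0,0],
    [0,0,0],
    [0,0,0],
    [0,0,0],
  ],
  grip=[-1,-1,-1,-1],
)

```text
time_s: 13.3
eef_pos: [494.1, -423.3, 29.4]
tool_rot: [-0.032, 0.999, -0.0, -0.0]
wrist_force: [-2.2, 0.8, 3.0]
gripper_width: 63.2
```

Request:
carry_out(
  dp=[
    [0,0,0.1],
    [0,0,0],
    [0,0,0],
    [0,0,0],
    [0,0,0],
  ],
  rot=[
    [0,0,0],
    [0,0,0],
    [0,0,0],
    [0,0,0],
    [0,0,0],
  ],
  grip=[-1,-1,0.7,0.9,1],
)

```text
time_s: 13.8
eef_pos: [494.3, -423.2, 27.5]
tool_rot: [-0.032, 0.999, 0.0, -0.0]
wrist_force: [-0.8, -0.1, 1.2]
gripper_width: 85.2
```

Request:
carry_out(
  dp=[
    [0,0,0],
    [0,0,-2],
    [0,0,-4],
    [0,0,-5],
    [0,0,-5],
  ],
  rot=[
    [0,0,0],
    [0,0,0],
    [0,0,0],
    [0,0,0],
    [0,0,0],
  ],
  grip=[1,1,1,1,1],
)

```text
time_s: 14.3
eef_pos: [493.8, -423.0, 188.9]
tool_rot: [-0.032, 0.999, 0.0, -0.001]
wrist_force: [0.9, 0.1, 0.2]
gripper_width: 85.6
```

Request:
carry_out(
  dp=[
    [0,0,-4],
    [0,0,0],
    [0,0,0],
  ],
  rot=[
    [0,0,0],
    [0,0,0],
    [0,0,0],
  ],
  grip=[1,1,1],
)

```text
time_s: 14.6
eef_pos: [494.5, -423.1, 228.9]
tool_rot: [-0.032, 0.999, -0.0, 0.001]
wrist_force: [0.2, 0.1, -1.3]
gripper_width: 85.4
```

```bash
python3 - <<'E'
from h import *
d=cap('wrist','w9.png');st()
plan([582,34,190],98.0)
E
```

```text
{'time_s': 14.65, 'qpos': [-0.46, 0.438, 0.053, -0.001, -1.187, -1.047], 'eef_pos': [493.808, -422.695, 227.058], 'tool_rot': [-0.032, 1.0, 0.001, -0.0], 'wrist_force': [-0.105, -0.448, -0.95], 'gripper_width': 85.679}
from [ 493.8 -422.7  227.1] yaw 93.6 D [ 88.2 456.7 -37.1] dy 4.4 q6 -1.05 t 14.7
dp [[-1.17, 4.5, 0.38], [-1.2, 4.49, 0.37], [-1.24, 4.49, 0.37], [-1.27, 4.47, 0.38], [-1.31, 4.47, 0.37]] rot [[0.01, -0.0, -0.44], [0.01, -0.0, -0.44], [0.01, -0.0, -0.44], [0.01, -0.0, -0.44], [0.01, -0.0, -0.44]]
dp [[-1.34, 4.45, 0.37], [-1.37, 4.44, 0.37], [-1.41, 4.44, 0.37], [-1.45, 4.42, 0.37], [-1.47, 4.41, 0.37]] rot [[0.01, -0.0, -0.44], [0.01, -0.0, -0.44], [0.01, -0.0, -0.44], [0.01, -0.0, -0.44], [0.01, -0.0, -0.44]]
```

View pics/w9.png

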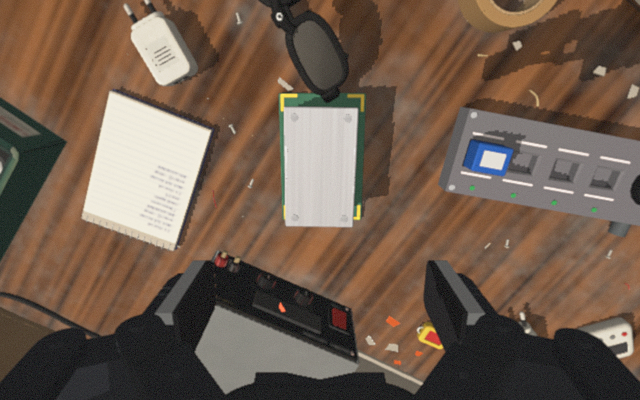

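```bash
python3 - <<'E'
from h import *
d=cap('wrist');crop(d,'w9c.png',265,80,385,240,4.5)
E
```

```text
(no output)
```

View pics/w9c.png

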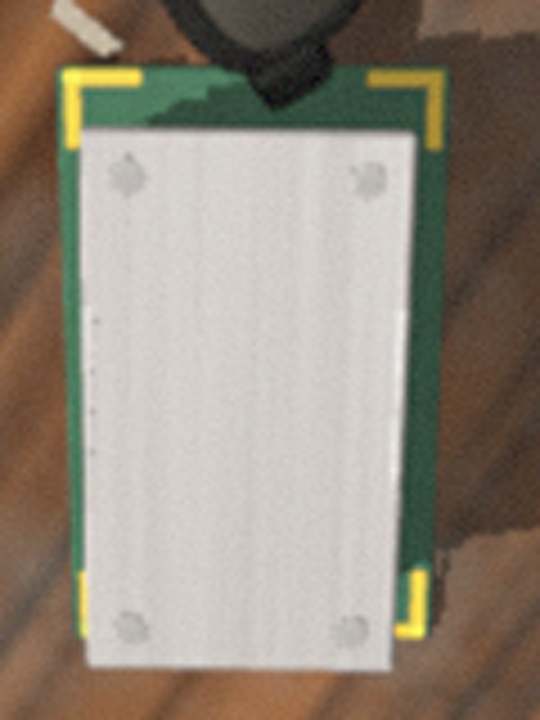

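```bash
python3 - <<'E'
from h import *
d=cap('wrist');o=(265,80)
g(d,'plate',[(80,130),(414,130),(392,669),(87,668)],4.5,o,46)
g(d,'mat',[(58,67),(450,67),(426,637),(75,637)],4.5,o,4)
d=cap('top'); crop(d,'t9.png',370,170,450,270,6)
st()
E
```

```text
plate [[492.3, -424.2], 62.9, 93.5, 108.8, 2.8]
mat [[491.9, -422.1], 82.3, 93.6, 128.5, 3.3]
{'time_s': 14.8, 'qpos': [-0.46, 0.44, 0.052, -0.0, -1.187, -1.047], 'eef_pos': [493.537, -422.72, 225.699], 'tool_rot': [-0.032, 0.999, 0.001, -0.002], 'wrist_force': [0.903, 0.228, -0.163], 'gripper_width': 85.644}
```

View pics/t9.png

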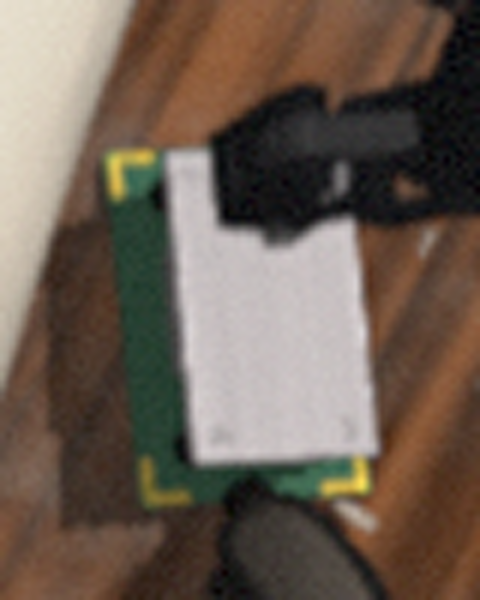

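Request:
carry_out(
  dp=[
    [-1.2,4.5,0.4],
    [-1.2,4.5,0.4],
    [-1.2,4.5,0.4],
    [-1.3,4.5,0.4],
    [-1.3,4.5,0.4],
  ],
  rot=[
    [0,0,-0.4],
    [0,0,-0.4],
    [0,0,-0.4],
    [0,0,-0.5],
    [0,0,-0.5],
  ],
  grip=[1,1,1,1,1],
)

```text
time_s: 15.3
eef_pos: [538.2, -192.2, 206.4]
tool_rot: [-0.051, 0.999, 0.0, -0.001]
wrist_force: [1.2, 0.8, 0.4]
gripper_width: 85.3
```

Request:
carry_out(
  dp=[
    [-1.3,4.5,0.4],
    [-1.4,4.4,0.4],
    [-1.4,4.4,0.4],
    [-1.5,4.4,0.4],
    [-1.5,4.4,0],
  ],
  rot=[
    [0,0,-0.4],
    [0,0,-0.4],
    [0,0,-0.5],
    [0,0,-0.5],
    [0,0,-0.5],
  ],
  grip=[1,1,1,1,1],
)

```text
time_s: 15.8
eef_pos: [582.5, 35.5, 189.9]
tool_rot: [-0.071, 0.997, -0.0, -0.002]
wrist_force: [0.8, -0.4, -0.3]
gripper_width: 85.3
```

Request:
carry_out(
  dp=[
    [0,0,0],
    [0,0,0],
    [0,0,0],
  ],
  rot=[
    [0,0,0],
    [0,0,0],
    [0,0,0],
  ],
  grip=[1,1,1],
)

```text
time_s: 16.1
eef_pos: [582.7, 33.1, 190.9]
tool_rot: [-0.071, 0.998, -0.0, -0.001]
wrist_force: [0.8, -0.2, -1.0]
gripper_width: 85.5
```

```bash
python3 - <<'E'
from h import *
d=cap('wrist','w10.png');s=st();print(yaw_now(s));crop(d,'w10c.png',250,90,390,250,4.5)
E
```

```text
{'time_s': 16.15, 'qpos': [0.333, 0.357, -0.17, 0.0, -1.046, -1.763], 'eef_pos': [582.813, 32.693, 191.253], 'tool_rot': [-0.07, 0.998, -0.0, -0.001], 'wrist_force': [-0.359, -1.463, 1.19], 'gripper_width': 85.639}
98.05957616918226
```

View pics/w10c.png

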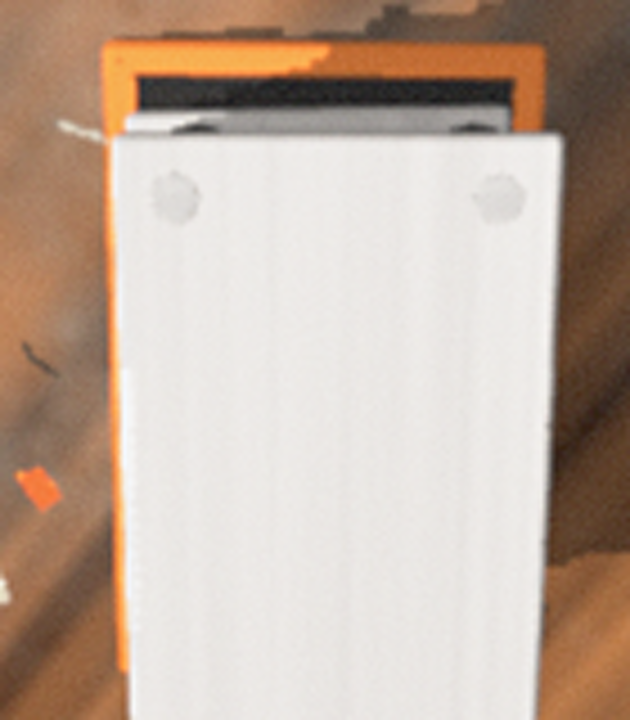

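View pics/w10.png

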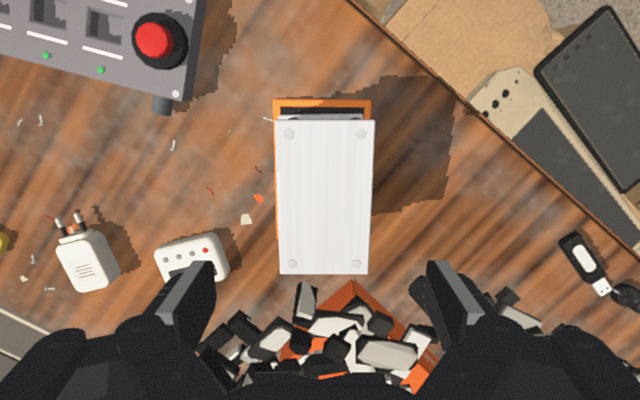

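```bash
python3 - <<'E'
from h import *
d=cap('wrist');crop(d,'w10d.png',270,230,380,290,7)
E
```

```text
(no output)
```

View pics/w10d.png

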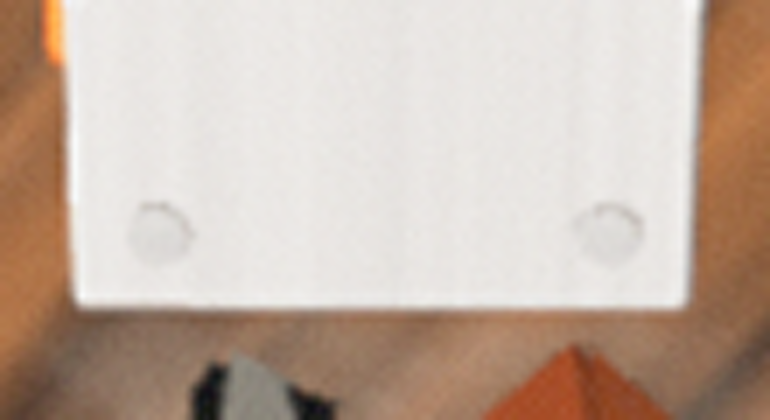

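```bash
python3 - <<'E'
from h import *
d=cap('wrist');st()
g(d,'plate2',[(250+110/4.5,90+135/4.5),(250+563/4.5,90+135/4.5),(270+690/7,230+308/7),(270+75/7,230+307/7)],1,(0,0),92)
plan([582,34,74],98.)
E
```

```text
{'time_s': 16.25, 'qpos': [0.333, 0.356, -0.17, -0.0, -1.045, -1.764], 'eef_pos': [582.994, 32.467, 191.644], 'tool_rot': [-0.07, 0.998, -0.0, -0.0], 'wrist_force': [-0.496, -0.656, 0.082], 'gripper_width': 85.579}
plate2 [[583.1, 34.6], 63.4, 98.0, 109.1, 8.2]
from [583.   32.5 191.6] yaw 98.0 D [  -1.     1.5 -117.6] dy -0.0 q6 -1.76 t 16.2
dp [[0.02, 0.06, 3.92], [0.03, 0.05, 3.92], [0.02, 0.06, 3.92]] rot [[-0.0, -0.01, 0.01], [-0.0, -0.01, 0.01], [-0.0, -0.01, 0.01]]
```

Request:
carry_out(
  dp=[
    [0,0.1,4.0],
    [0,0.05,4.0],
    [0,0,3.6],
    [0,0,0],
    [0,0,0],
  ],
  rot=[
    [0,0,0],
    [0,0,0],
    [0,0,0],
    [0,0,0],
    [0,0,0],
  ],
  grip=[1,1,1,1,1],
)

```text
time_s: 16.75
eef_pos: [583.5, 34.5, 76.3]
tool_rot: [-0.071, 0.997, -0.0, -0.0]
wrist_force: [0.5, 0.4, 0.6]
gripper_width: 85.5
```

Request:
carry_out(
  dp=[
    [0,0,0],
    [0,0,0],
    [0,0,0],
    [0,0,0],
    [0,0,0],
  ],
  rot=[
    [0,0,0],
    [0,0,0],
    [0,0,0],
    [0,0,0],
    [0,0,0],
  ],
  grip=[0.7,0.6,0.4,-1,-1],
)

```text
time_s: 17.25
eef_pos: [584.4, 35.7, 78.2]
tool_rot: [-0.071, 0.997, 0.0, 0.002]
wrist_force: [-1.2, 0.6, 6.5]
gripper_width: 63.4
```

Request:
carry_out(
  dp=[
    [0,0,0],
    [0,0,-1],
    [0,0,-3],
    [0,0,-4],
    [0,0,-1],
  ],
  rot=[
    [0,0,0],
    [0,0,0],
    [0,0,0],
    [0,0,0],
    [0,0,0],
  ],
  grip=[-1,-1,-1,-1,-1],
)

```text
time_s: 17.75
eef_pos: [585.4, 35.7, 170.9]
tool_rot: [-0.071, 0.997, 0.0, 0.004]
wrist_force: [0.6, -0.0, -0.3]
gripper_width: 63.1
```

Request:
carry_out(
  dp=[
    [0,0,0],
    [0,0,0],
    [0,0,0],
  ],
  rot=[
    [0,0,0],
    [0,0,0],
    [0,0,0],
  ],
  grip=[-1,-1,-1],
)

```text
time_s: 18.05
eef_pos: [581.7, 35.0, 163.8]
tool_rot: [-0.071, 0.997, -0.0, -0.002]
wrist_force: [0.1, -0.1, -2.0]
gripper_width: 63.4
```

```bash
python3 - <<'E'
from h import *
d=cap('scene','s11.png');crop(d,'s11c.png',190,170,290,290,5)
d=cap('wrist','w11.png')
s=st();plan([494,-423,190],93.6)
E
```

```text
{'time_s': 18.15, 'qpos': [0.338, 0.383, -0.205, -0.0, -0.987, -1.766], 'eef_pos': [582.202, 35.065, 164.08], 'tool_rot': [-0.071, 0.997, -0.0, -0.002], 'wrist_force': [0.168, -0.591, -2.034], 'gripper_width': 63.06}
from [582.2  35.1 164.1] yaw 98.1 D [ -88.2 -458.1   25.9] dy -4.5 q6 -1.77 t 18.1
dp [[1.52, -4.41, -0.25], [1.49, -4.42, -0.26], [1.45, -4.44, -0.25], [1.42, -4.44, -0.25], [1.38, -4.46, -0.26]] rot [[-0.0, -0.02, 0.45], [-0.0, -0.02, 0.45], [-0.0, -0.02, 0.45], [-0.0, -0.02, 0.45], [-0.0, -0.02, 0.45]]
dp [[1.35, -4.46, -0.25], [1.31, -4.48, -0.26], [1.27, -4.49, -0.25], [1.25, -4.49, -0.26], [1.2, -4.51, -0.25]] rot [[-0.0, -0.02, 0.45], [-0.0, -0.02, 0.45], [-0.0, -0.02, 0.45], [-0.0, -0.02, 0.45], [-0.0, -0.02, 0.45]]
```

View pics/s11c.png

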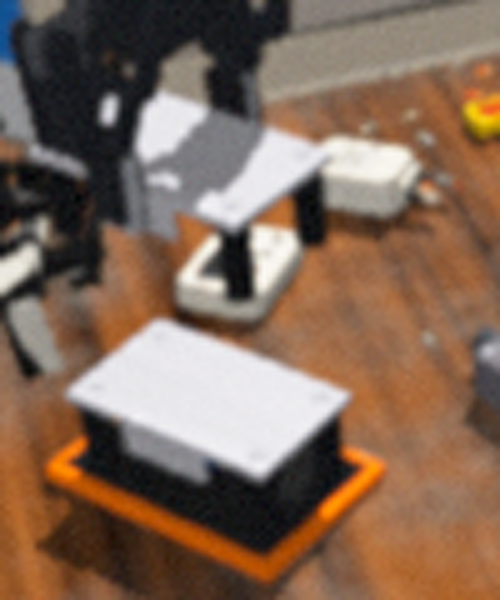

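View pics/w11.png

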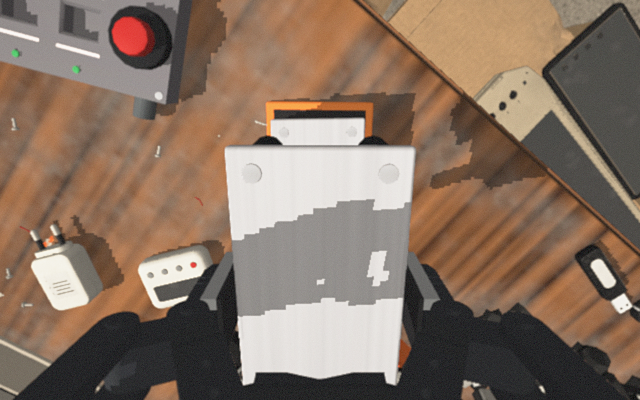

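Request:
carry_out(
  dp=[
    [1.0,-2.5,0],
    [1.5,-4.4,0],
    [1.5,-4.4,0],
    [1.4,-4.4,0],
    [1.4,-4.4,0],
  ],
  rot=[
    [0,0,0.4],
    [0,0,0.4],
    [0,0,0.4],
    [0,0,0.4],
    [0,0,0.4],
  ],
  grip=[-1,-1,-1,-1,-1],
)

```text
time_s: 18.65
eef_pos: [540.2, -174.2, 164.9]
tool_rot: [-0.054, 0.999, 0.0, -0.001]
wrist_force: [0.4, -0.2, -1.1]
gripper_width: 63.0
```

Request:
carry_out(
  dp=[
    [1.4,-4.4,0],
    [1.4,-4.4,0],
    [1.3,-4.4,0],
    [1.3,-4.5,0],
    [1.3,-4.5,0],
  ],
  rot=[
    [0,0,0.5],
    [0,0,0.5],
    [0,0,0.5],
    [0,0,0.5],
    [0,0,0.5],
  ],
  grip=[-1,-1,-1,-1,-1],
)

```text
time_s: 19.15
eef_pos: [493.3, -401.5, 164.6]
tool_rot: [-0.032, 1.0, 0.0, -0.001]
wrist_force: [0.9, 0.5, -1.9]
gripper_width: 62.9
```

Request:
carry_out(
  dp=[
    [0.2,-2.5,1.0],
    [0,0,2],
    [0,0,0],
    [0,0,0],
    [0,0,0],
  ],
  rot=[
    [0,0,0],
    [0,0,0],
    [0,0,0],
    [0,0,0],
    [0,0,0],
  ],
  grip=[-1,-1,-1,-1,-1],
)

```text
time_s: 19.65
eef_pos: [494.4, -424.7, 136.6]
tool_rot: [-0.032, 0.999, -0.0, 0.0]
wrist_force: [0.2, 1.4, -2.0]
gripper_width: 63.1
```

```bash
python3 - <<'E'
from h import *
s=st();print(yaw_now(s))
d=cap('wrist','w12.png');crop(d,'w12c.png',215,90,435,250,3.6);plan([494,-423,130],93.6)
E
```

```text
{'time_s': 19.65, 'qpos': [-0.462, 0.514, -0.061, 0.001, -0.995, -1.045], 'eef_pos': [494.445, -424.66, 136.593], 'tool_rot': [-0.032, 0.999, -0.0, 0.0], 'wrist_force': [0.17, 1.391, -1.999], 'gripper_width': 63.065}
93.71309745070288
from [ 494.6 -424.6  136.9] yaw 93.7 D [-0.6  1.6 -6.9] dy -0.1 q6 -1.04 t 19.7
dp [[0.05, 0.16, 0.69]] rot [[-0.06, 0.07, 0.12]]
```

View pics/w12c.png

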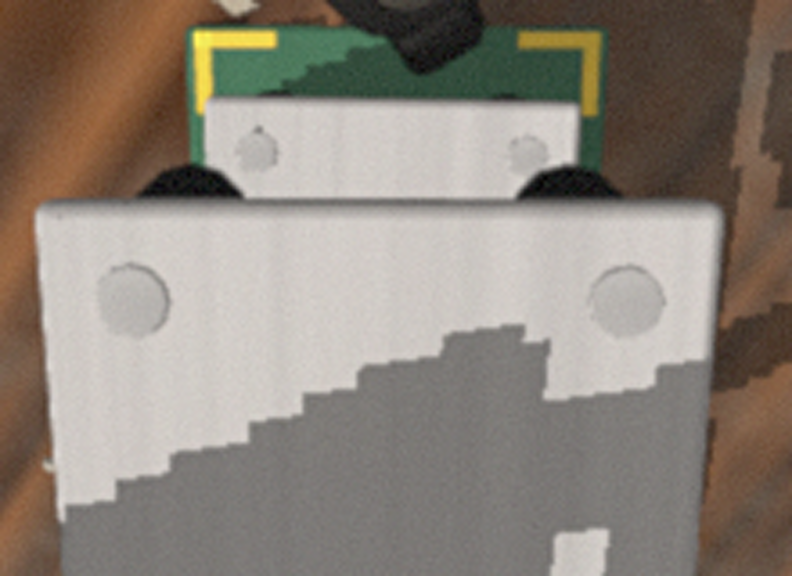

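```bash
cat >> h.py <<'E'
def cmp2(d,held,low,zl,o,s,sp=46.0):
    q=ctrl.observe();T=np.array(q['eef_pos']);R=Ro.from_quat(q['tool_rot'])
    P=lambda p,z:onz(d,o[0]+p[0]/s,o[1]+p[1]/s,z)
    from scipy.optimize import brentq
    f=lambda z:np.linalg.norm(P(held[0],z)-P(held[1],z))-sp
    z=brentq(f,T[2]-40,T[2]+70)
    print('held z',z,'T',np.round(T,1),'low spacing',np.linalg.norm(P(low[0],zl)-P(low[1],zl)))
    for zz in (z,T[2]+17):
        a=R.inv().apply((P(held[0],zz)+P(held[1],zz))/2-T);b=R.inv().apply((P(low[0],zl)+P(low[1],zl))/2-T)
        print('held',np.round(a,2),'low',np.round(b,2),'need',np.round((b-a)[:2],2))
    for n,x,zz in(('held',held,z),('low',low,zl)):
        v=P(x[1],zz)-P(x[0],zz);print(n,'ang',np.degrees(np.arctan2(v[1],v[0])))
E
python3 - <<'E'
from h import *
d=cap('wrist')
cmp2(d,[(136,301),(628,301)],[(258,151),(528,153)],46,(215,90),3.6)
E
```

```text
held z 150.17900879864916 T [ 494.6 -424.6  137. ] low spacing 45.96233592886961
held [ 47.14  -0.89 -13.24] low [47.42  1.42 90.94] need [0.28 2.31]
held [ 48.09  -0.91 -17.07] low [47.42  1.42 90.94] need [-0.67  2.33]
held ang 93.71774899845083
low ang 93.28844227374799
```

Request:
carry_out(
  dp=[
    [0,0.2,2],
    [0,0,2],
    [0,0,0.6],
    [0,0,0],
    [0,0,0],
  ],
  rot=[
    [0,0,0.3],
    [0,0,0],
    [0,0,0],
    [0,0,0],
    [0,0,0],
  ],
  grip=[-1,-1,-1,-1,-1],
)

```text
time_s: 20.25
eef_pos: [494.4, -423.2, 91.0]
tool_rot: [-0.03, 1.0, -0.001, 0.001]
wrist_force: [0.4, -0.3, -2.4]
gripper_width: 63.1
```

```bash
python3 - <<'E'
from h import *
s=st();print(yaw_now(s))
d=cap('wrist','w13.png');crop(d,'w13c.png',215,90,435,250,3.6)
d=cap('scene','s13.png');crop(d,'s13c.png',340,160,440,240,7)
E
```

```text
{'time_s': 20.25, 'qpos': [-0.46, 0.559, -0.111, 0.001, -0.899, -1.052], 'eef_pos': [494.447, -423.227, 91.048], 'tool_rot': [-0.03, 1.0, -0.001, 0.001], 'wrist_force': [0.389, -0.298, -2.446], 'gripper_width': 63.146}
93.38274104134781
```

View pics/w13c.png

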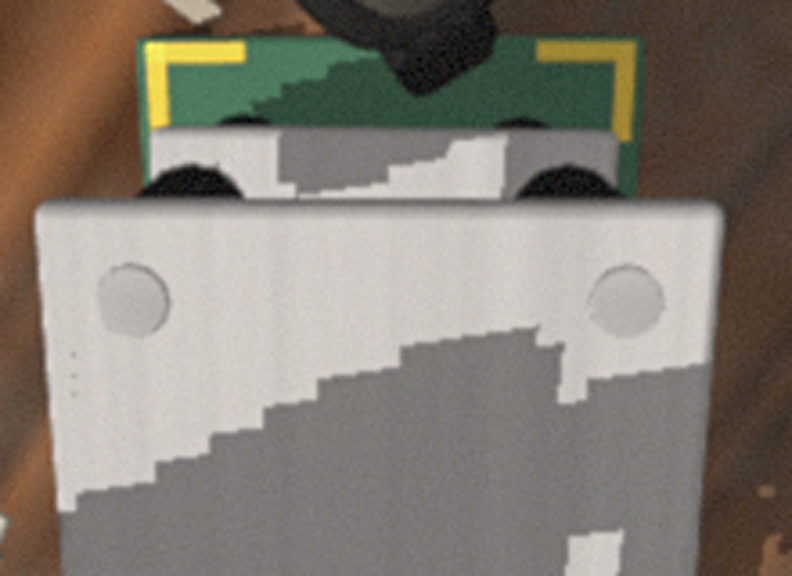

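View pics/s13c.png

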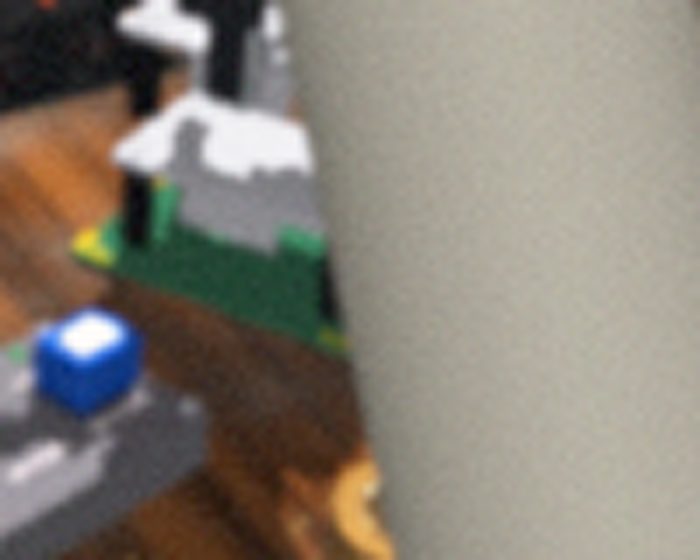

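```bash
python3 - <<'E'
from h import *
d=cap('wrist')
cmp2(d,[(39,214),(723,216)],[(150,131),(617,134)],46,(215,90),3.6,64.)
cmp2(d,[(134,301),(627,301)],[(150,131),(617,134)],46,(215,90),3.6)
E
```

```text
held z 102.01135908127111 T [ 494.3 -423.3   91.1] low spacing 62.85029281934456
held [ 54.65  -1.03 -11.  ] low [55.79 -0.51 45.01] need [1.15 0.52]
held [ 55.74  -1.05 -17.1 ] low [55.79 -0.51 45.01] need [0.05 0.54]
held ang 93.1917975724253
low ang 92.99068138236541
held z 104.74753238850813 T [ 494.3 -423.3   91.1] low spacing 62.85029281934456
held [ 47.05  -1.08 -13.72] low [55.79 -0.51 45.01] need [8.75 0.57]
held [ 47.88  -1.09 -17.09] low [55.79 -0.51 45.01] need [7.91 0.58]
held ang 93.36728041942524
low ang 92.99068138236541
```

Request:
carry_out(
  dp=[
    [0.03,0.05,0.8],
    [0,0,0.5],
    [0,0,0.2],
    [0,0,0.1],
    [0,0,0],
  ],
  rot=[
    [0,0,0.2],
    [0,0,0],
    [0,0,0],
    [0,0,0],
    [0,0,0],
  ],
  grip=[-1,-1,-1,-1,-1],
)

```text
time_s: 20.9
eef_pos: [492.8, -422.3, 74.5]
tool_rot: [-0.028, 1.0, 0.0, -0.001]
wrist_force: [-3.0, 3.1, 3.9]
gripper_width: 62.9
```

Request:
carry_out(
  dp=[
    [0,0,0.1],
    [0,0,0.1],
    [0,0,0.1],
    [0,0,0],
  ],
  rot=[
    [0,0,0],
    [0,0,0],
    [0,0,0],
    [0,0,0],
  ],
  grip=[-1,-1,-1,-1],
)

```text
time_s: 21.3
eef_pos: [492.7, -422.2, 74.2]
tool_rot: [-0.028, 1.0, -0.0, -0.0]
wrist_force: [-7.6, 6.5, 15.3]
gripper_width: 63.2
```

Request:
carry_out(
  dp=[
    [0,0,-0.25],
    [0,0,0],
    [0,0,0],
    [0,0,0],
    [0,0,0],
  ],
  rot=[
    [0,0,0],
    [0,0,0],
    [0,0,0],
    [0,0,0],
    [0,0,0],
  ],
  grip=[-1,-1,0.7,0.9,1],
)

```text
time_s: 21.8
eef_pos: [493.3, -422.5, 72.7]
tool_rot: [-0.027, 1.0, 0.0, -0.0]
wrist_force: [-0.2, 0.5, 0.5]
gripper_width: 85.5
```

Request:
carry_out(
  dp=[
    [0,0,0],
    [0,0,-2],
    [0,0,-4],
    [0,0,-5],
    [0,0,-5],
  ],
  rot=[
    [0,0,0],
    [0,0,0],
    [0,0,0],
    [0,0,0],
    [0,0,0],
  ],
  grip=[1,1,1,1,1],
)

```text
time_s: 22.3
eef_pos: [492.9, -422.3, 234.5]
tool_rot: [-0.027, 1.0, 0.0, -0.001]
wrist_force: [1.1, -0.9, 0.1]
gripper_width: 85.6
```

Request:
carry_out(
  dp=[
    [0,0,-4],
    [0,0,0],
    [0,0,0],
  ],
  rot=[
    [0,0,0],
    [0,0,0],
    [0,0,0],
  ],
  grip=[1,1,1],
)

```text
time_s: 22.6
eef_pos: [493.5, -422.4, 274.3]
tool_rot: [-0.027, 1.0, -0.0, 0.001]
wrist_force: [-0.3, -0.3, -1.6]
gripper_width: 85.1
```

```bash
python3 - <<'E'
from h import *
d=cap('wrist','w14.png');s=st();print(yaw_now(s));crop(d,'w14c.png',250,80,390,260,4)
plan([582,34,190],98.0)
E
```

```text
{'time_s': 22.65, 'qpos': [-0.46, 0.409, 0.122, -0.001, -1.285, -1.056], 'eef_pos': [492.947, -422.024, 272.478], 'tool_rot': [-0.027, 1.0, 0.001, -0.0], 'wrist_force': [0.381, -0.422, -0.498], 'gripper_width': 85.644}
93.12515775534985
from [ 492.9 -422.   272.5] yaw 93.1 D [ 89.1 456.  -82.5] dy 4.9 q6 -1.06 t 22.6
dp [[-1.14, 4.5, 0.83], [-1.18, 4.5, 0.83], [-1.21, 4.48, 0.83], [-1.25, 4.48, 0.82], [-1.3, 4.46, 0.83]] rot [[0.01, -0.0, -0.49], [0.01, -0.0, -0.49], [0.01, -0.0, -0.49], [0.01, -0.0, -0.49], [0.01, -0.0, -0.49]]
dp [[-1.33, 4.45, 0.83], [-1.36, 4.44, 0.82], [-1.41, 4.43, 0.83], [-1.44, 4.42, 0.82], [-1.48, 4.4, 0.82]] rot [[0.01, -0.0, -0.49], [0.01, -0.0, -0.49], [0.01, -0.0, -0.49], [0.01, -0.0, -0.49], [0.01, -0.0, -0.49]]
```

View pics/w14c.png

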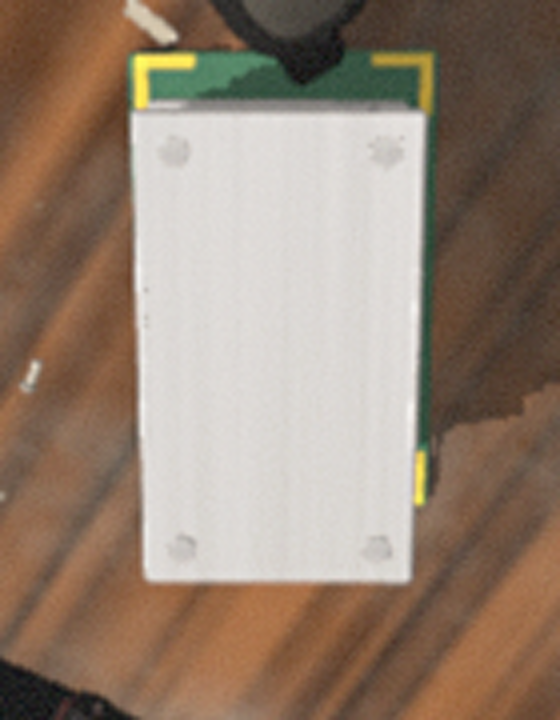

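```bash
python3 - <<'E'
from h import *
d=cap('wrist');o=(250,80)
g(d,'up dots',[(174,151),(387,151),(378,548),(182,547)],4,o,88)
g(d,'up',[(132,113),(427,114),(411,580),(147,579)],4,o,88)
P=lambda p,z:onz(d,o[0]+p[0]/4,o[1]+p[1]/4,z)
print('upfar',(P((132,113),88)+P((427,114),88))/2,'lowfar',(P((147,103),46)+P((410,105),46))/2)
st()
E
```

```text
up dots [[490.9, -422.9], 45.9, 92.9, 91.1, 3.1]
up [[491.0, -423.1], 62.7, 92.9, 107.1, 3.1]
upfar [ 437.57044757 -425.92322379   88.        ] lowfar [ 438.09795375 -426.04537122   46.        ]
{'time_s': 22.7, 'qpos': [-0.46, 0.41, 0.121, -0.001, -1.285, -1.056], 'eef_pos': [492.714, -421.915, 271.519], 'tool_rot': [-0.027, 1.0, 0.001, -0.001], 'wrist_force': [-0.516, -0.395, -0.025], 'gripper_width': 85.606}
```

Request:
carry_out(
  dp=[
    [-1.2,4.5,0.8],
    [-1.2,4.5,0.8],
    [-1.2,4.5,0.8],
    [-1.3,4.5,0.8],
    [-1.3,4.5,0.8],
  ],
  rot=[
    [0,0,-0.5],
    [0,0,-0.5],
    [0,0,-0.5],
    [0,0,-0.5],
    [0,0,-0.5],
  ],
  grip=[1,1,1,1,1],
)

```text
time_s: 23.2
eef_pos: [538.1, -191.7, 231.1]
tool_rot: [-0.049, 0.999, 0.0, -0.002]
wrist_force: [1.2, 0.4, -0.0]
gripper_width: 85.1
```

Request:
carry_out(
  dp=[
    [-1.3,4.5,1.5],
    [-1.4,4.4,1.5],
    [-1.4,4.4,1.5],
    [-1.4,4.4,1.5],
    [-1.5,4.4,1.5],
  ],
  rot=[
    [0,0,-0.5],
    [0,0,-0.5],
    [0,0,-0.5],
    [0,0,-0.5],
    [0,0,-0.4],
  ],
  grip=[1,1,1,1,1],
)

```text
time_s: 23.7
eef_pos: [581.9, 35.7, 155.9]
tool_rot: [-0.07, 0.998, -0.0, -0.002]
wrist_force: [1.1, -0.6, 0.9]
gripper_width: 85.2
```

Request:
carry_out(
  dp=[
    [0,0,0],
    [0,0,0],
    [0,0,0],
  ],
  rot=[
    [0,0,0],
    [0,0,0],
    [0,0,0],
  ],
  grip=[1,1,1],
)

```text
time_s: 24.0
eef_pos: [582.4, 33.3, 157.6]
tool_rot: [-0.07, 0.998, -0.0, -0.001]
wrist_force: [0.2, -0.1, 0.6]
gripper_width: 85.7
```

```bash
python3 - <<'E'
from h import *
d=cap('wrist','w15.png');s=st();print(yaw_now(s));crop(d,'w15c.png',250,90,390,270,4)
d=cap('top','t15.png')
E
```

```text
{'time_s': 24.05, 'qpos': [0.334, 0.388, -0.214, 0.0, -0.97, -1.766], 'eef_pos': [582.57, 32.979, 158.063], 'tool_rot': [-0.069, 0.998, -0.0, -0.0], 'wrist_force': [0.238, 0.388, -0.713], 'gripper_width': 85.271}
97.96141898021153
```

View pics/w15c.png

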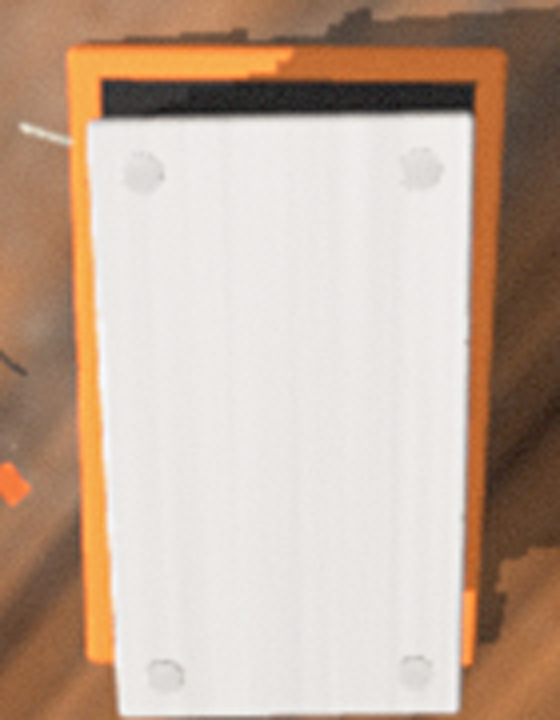

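View pics/t15.png

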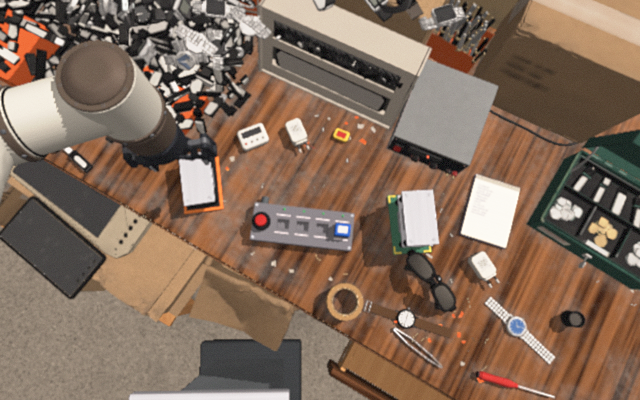

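```bash
python3 - <<'E'
from h import *
d=cap('wrist');o=(250,90)
g(d,'dots',[(144,172),(422,169),(415,672),(165,676)],4,o,50)
g(d,'pl',[(89,121),(473,113),(461,710),(119,714)],4,o,50)
plan([582,34,33],98.)
E
```

```text
dots [[583.9, 33.0], 46.1, 98.7, 92.3, 8.8]
pl [[583.5, 32.8], 63.3, 98.9, 108.9, 8.8]
from [582.8  32.8 158.6] yaw 97.9 D [  -0.8    1.2 -125.6] dy 0.1 q6 -1.77 t 24.1
dp [[0.02, 0.04, 4.19], [0.02, 0.05, 4.18], [0.02, 0.04, 4.19]] rot [[-0.0, 0.0, -0.02], [-0.0, 0.0, -0.02], [-0.0, 0.0, -0.02]]
```

Request:
carry_out(
  dp=[
    [-0.05,0,4.2],
    [0,0,4.2],
    [0,0,4.1],
    [0,0,0],
    [0,0,0],
  ],
  rot=[
    [0,0,-0.9],
    [0,0,0],
    [0,0,0],
    [0,0,0],
    [0,0,0],
  ],
  grip=[1,1,1,1,1],
)

```text
time_s: 24.65
eef_pos: [583.9, 33.4, 33.9]
tool_rot: [-0.078, 0.997, -0.0, 0.0]
wrist_force: [0.9, 0.7, 0.7]
gripper_width: 85.6
```

Request:
carry_out(
  dp=[
    [0,0,0],
    [0,0,0],
    [0,0,0],
    [0,0,0],
    [0,0,0],
  ],
  rot=[
    [0,0,0],
    [0,0,0],
    [0,0,0],
    [0,0,0],
    [0,0,0],
  ],
  grip=[0.7,0.6,0.4,-1,-1],
)

```text
time_s: 25.15
eef_pos: [584.9, 34.5, 36.0]
tool_rot: [-0.078, 0.997, 0.0, 0.002]
wrist_force: [-1.1, 0.3, 7.5]
gripper_width: 63.2
```

Request:
carry_out(
  dp=[
    [0,0,0],
    [0,0,-1],
    [0,0,-2],
    [0,0,-4],
    [0,0,-5],
  ],
  rot=[
    [0,0,0],
    [0,0,0],
    [0,0,0],
    [0,0,0],
    [0,0,0],
  ],
  grip=[-1,-1,-1,-1,-1],
)

```text
time_s: 25.65
eef_pos: [581.6, 33.8, 153.2]
tool_rot: [-0.078, 0.997, -0.0, -0.003]
wrist_force: [2.0, 1.5, -2.3]
gripper_width: 63.2
```

Request:
carry_out(
  dp=[
    [0,0,-4],
    [0,0,0],
    [0,0,0],
  ],
  rot=[
    [0,0,0],
    [0,0,0],
    [0,0,0],
  ],
  grip=[-1,-1,-1],
)

```text
time_s: 25.95
eef_pos: [583.1, 34.4, 194.8]
tool_rot: [-0.078, 0.997, 0.001, 0.001]
wrist_force: [0.2, -0.6, -3.2]
gripper_width: 62.9
```

```bash
python3 - <<'E'
from h import *
d=cap('scene','s16.png');crop(d,'s16c.png',190,170,290,290,5)
d=cap('wrist','w16.png')
s=st();plan([493,-423,185],93.1)
E
```

```text
{'time_s': 26.05, 'qpos': [0.335, 0.356, -0.169, -0.001, -1.049, -1.75], 'eef_pos': [582.079, 33.978, 192.079], 'tool_rot': [-0.078, 0.997, 0.0, -0.001], 'wrist_force': [-0.29, -0.366, -1.66], 'gripper_width': 63.115}
from [582.1  34.  192.1] yaw 98.9 D [ -89.1 -457.    -7.1] dy -5.8 q6 -1.75 t 26.1
dp [[1.59, -4.38, 0.07], [1.54, -4.39, 0.08], [1.5, -4.41, 0.07], [1.46, -4.42, 0.07], [1.41, -4.44, 0.08]] rot [[0.0, -0.02, 0.58], [0.0, -0.02, 0.58], [0.0, -0.02, 0.58], [0.0, -0.02, 0.58], [0.0, -0.02, 0.58]]
dp [[1.36, -4.45, 0.07], [1.32, -4.46, 0.07], [1.27, -4.48, 0.07], [1.23, -4.49, 0.07], [1.19, -4.5, 0.07]] rot [[0.0, -0.02, 0.58], [0.0, -0.02, 0.58], [0.0, -0.02, 0.58], [0.0, -0.02, 0.58], [0.0, -0.02, 0.58]]
```

View pics/s16c.png

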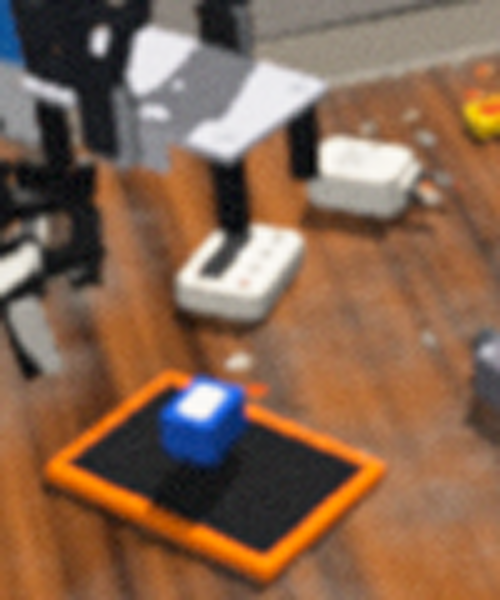

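View pics/w16.png

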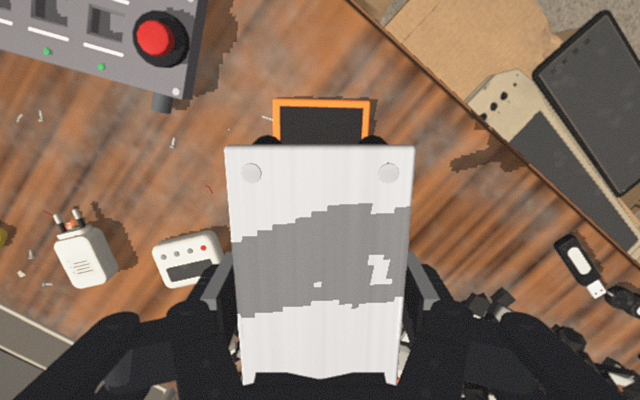

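Module0 is on the pallet. Carry the third plate to the pile.

Request:
carry_out(
  dp=[
    [1.0,-2.5,0],
    [1.5,-4.4,0],
    [1.5,-4.4,0],
    [1.5,-4.4,0],
    [1.4,-4.4,0],
  ],
  rot=[
    [0,0,0.5],
    [0,0,0.5],
    [0,0,0.5],
    [0,0,0.5],
    [0,0,0.6],
  ],
  grip=[-1,-1,-1,-1,-1],
)

```text
time_s: 26.55
eef_pos: [540.8, -175.8, 191.3]
tool_rot: [-0.055, 0.998, 0.0, -0.002]
wrist_force: [1.2, -0.1, -1.9]
gripper_width: 63.2
```

Request:
carry_out(
  dp=[
    [1.4,-4.4,0],
    [1.4,-4.4,0],
    [1.3,-4.4,0],
    [1.3,-4.5,0],
    [1.3,-4.5,0],
  ],
  rot=[
    [0,0,0.6],
    [0,0,0.6],
    [0,0,0.6],
    [0,0,0.6],
    [0,0,0.6],
  ],
  grip=[-1,-1,-1,-1,-1],
)

```text
time_s: 27.05
eef_pos: [494.1, -402.8, 190.9]
tool_rot: [-0.029, 1.0, 0.001, -0.002]
wrist_force: [1.4, 0.6, -1.3]
gripper_width: 63.2
```

Request:
carry_out(
  dp=[
    [0.2,-2.3,0],
    [0,0,1],
    [0,0,0],
    [0,0,0],
    [0,0,0],
  ],
  rot=[
    [0,0,0],
    [0,0,0],
    [0,0,0],
    [0,0,0],
    [0,0,0],
  ],
  grip=[-1,-1,-1,-1,-1],
)

```text
time_s: 27.55
eef_pos: [495.3, -423.4, 183.1]
tool_rot: [-0.03, 1.0, 0.0, -0.0]
wrist_force: [-0.0, 0.9, -2.1]
gripper_width: 63.3
```

```bash
python3 - <<'E'
from h import *
s=st();print(yaw_now(s))
d=cap('wrist','w17.png');crop(d,'w17c.png',215,90,435,250,3.6);plan([493,-422.5,130],93.1)
E
```

```text
{'time_s': 27.55, 'qpos': [-0.46, 0.473, -0.004, 0.0, -1.094, -1.051], 'eef_pos': [495.299, -423.448, 183.149], 'tool_rot': [-0.03, 1.0, 0.0, -0.0], 'wrist_force': [-0.016, 0.908, -2.064], 'gripper_width': 63.3}
93.4375533758672
from [ 495.4 -423.6  183.6] yaw 93.4 D [ -2.4   1.1 -53.6] dy -0.3 q6 -1.05 t 27.6
dp [[0.12, 0.06, 2.68], [0.12, 0.06, 2.68]] rot [[-0.0, 0.0, 0.17], [-0.0, 0.0, 0.17]]
```

View pics/w17c.png

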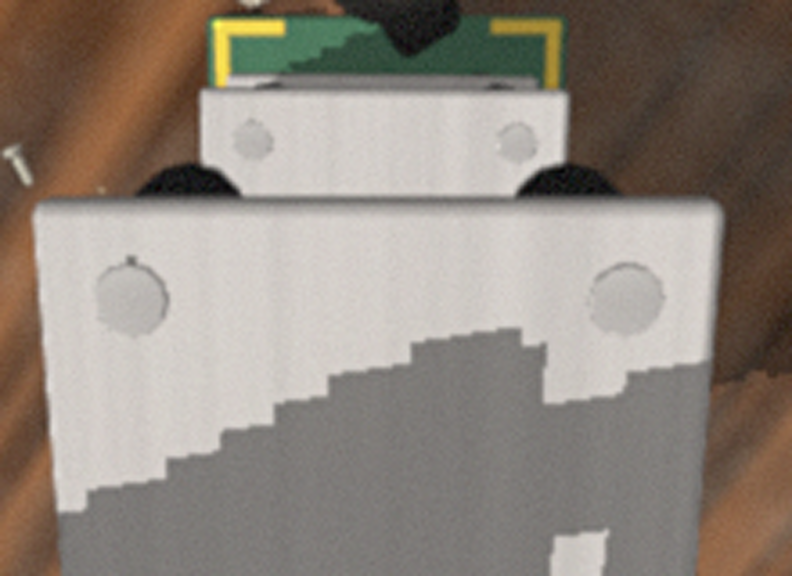

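```bash
python3 - <<'E'
from h import *
d=cap('wrist')
cmp2(d,[(134,300),(627,299)],[(253,139),(518,141)],88,(215,90),3.6)
E
```

```text
held z 197.0588835482785 T [ 495.5 -423.7  183.8] low spacing 45.93770487981353
held [ 47.36  -0.89 -13.32] low [48.93  0.33 95.74] need [1.56 1.22]
held [ 48.28  -0.91 -17.02] low [48.93  0.33 95.74] need [0.65 1.24]
held ang 93.54115478155283
low ang 92.99260191723947
```

Request:
carry_out(
  dp=[
    [0.13,0.12,2],
    [0,0,2],
    [0,0,0.6],
    [0,0,0],
    [0,0,0],
  ],
  rot=[
    [0,0,0.5],
    [0,0,0],
    [0,0,0],
    [0,0,0],
    [0,0,0],
  ],
  grip=[-1,-1,-1,-1,-1],
)

```text
time_s: 28.15
eef_pos: [494.3, -423.7, 138.5]
tool_rot: [-0.025, 1.0, -0.001, 0.001]
wrist_force: [0.4, -0.0, -1.0]
gripper_width: 63.1
```

Request:
carry_out(
  dp=[
    [0,0,0],
    [0,0,0],
  ],
  rot=[
    [0,0,0],
    [0,0,0],
  ],
  grip=[-1,-1],
)

```text
time_s: 28.35
eef_pos: [494.0, -423.8, 138.4]
tool_rot: [-0.025, 1.0, -0.001, 0.001]
wrist_force: [0.5, 0.1, -1.7]
gripper_width: 62.8
```

```bash
python3 - <<'E'
from h import *
s=st();print(yaw_now(s))
d=cap('wrist','w18.png');crop(d,'w18c.png',215,90,435,250,3.6)
E
```

```text
{'time_s': 28.35, 'qpos': [-0.461, 0.51, -0.062, 0.0, -0.996, -1.06], 'eef_pos': [494.045, -423.765, 138.403], 'tool_rot': [-0.025, 1.0, -0.001, 0.001], 'wrist_force': [0.539, 0.138, -1.714], 'gripper_width': 62.791}
92.84614605284455
```

View pics/w18c.png

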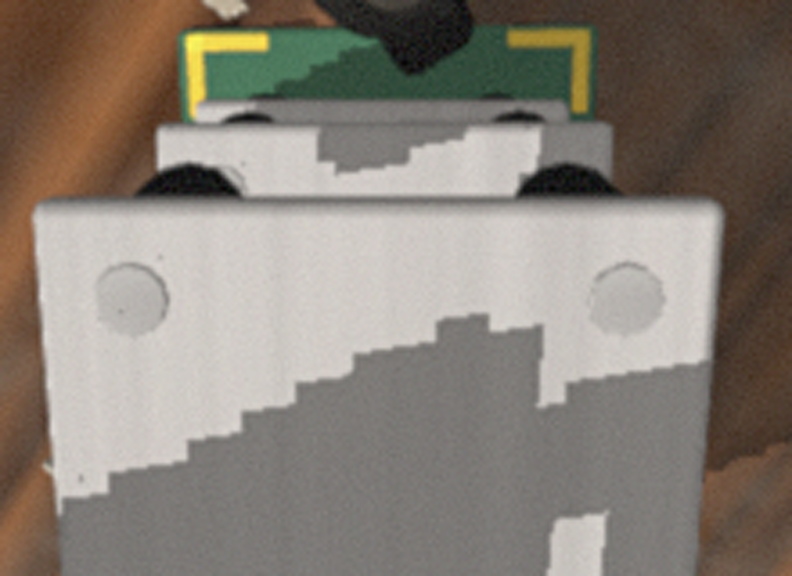

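```bash
python3 - <<'E'
from h import *
d=cap('wrist')
cmp2(d,[(35,213),(723,214)],[(156,128),(612,129)],88,(215,90),3.6,64.)
E
```

```text
held z 149.62757809817296 T [ 493.8 -423.6  138. ] low spacing 63.03872781623741
held [ 54.93  -1.19 -11.68] low [55.79 -0.39 49.95] need [0.85 0.8 ]
held [ 55.89  -1.2  -17.05] low [55.79 -0.39 49.95] need [-0.1   0.81]
held ang 92.7476526674686
low ang 92.7042439530296
```

Request:
carry_out(
  dp=[
    [0.03,0.07,1.0],
    [0,0,0.7],
    [0,0,0.3],
    [0,0,0.1],
    [0,0,0],
  ],
  rot=[
    [0,0,0],
    [0,0,0],
    [0,0,0],
    [0,0,0],
    [0,0,0],
  ],
  grip=[-1,-1,-1,-1,-1],
)

```text
time_s: 28.95
eef_pos: [493.2, -422.8, 116.3]
tool_rot: [-0.025, 1.0, -0.0, -0.0]
wrist_force: [-0.2, 0.4, -1.0]
gripper_width: 62.9
```

Request:
carry_out(
  dp=[
    [0,0,0.1],
    [0,0,0.1],
    [0,0,0],
  ],
  rot=[
    [0,0,0],
    [0,0,0],
    [0,0,0],
  ],
  grip=[-1,-1,-1],
)

```text
time_s: 29.25
eef_pos: [493.4, -423.0, 116.0]
tool_rot: [-0.025, 1.0, -0.0, 0.0]
wrist_force: [-2.8, 2.3, 7.0]
gripper_width: 63.1
```

Request:
carry_out(
  dp=[
    [0,0,-0.1],
    [0,0,0],
    [0,0,0],
    [0,0,0],
    [0,0,0],
  ],
  rot=[
    [0,0,0],
    [0,0,0],
    [0,0,0],
    [0,0,0],
    [0,0,0],
  ],
  grip=[-1,-1,0.7,0.9,1],
)

```text
time_s: 29.75
eef_pos: [493.3, -422.8, 114.8]
tool_rot: [-0.025, 1.0, 0.0, -0.0]
wrist_force: [-0.8, -1.2, -0.4]
gripper_width: 85.0
```

Request:
carry_out(
  dp=[
    [0,0,0],
    [0,0,-2],
    [0,0,-4],
    [0,0,-5],
    [0,0,-5],
  ],
  rot=[
    [0,0,0],
    [0,0,0],
    [0,0,0],
    [0,0,0],
    [0,0,0],
  ],
  grip=[1,1,1,1,1],
)

```text
time_s: 30.25
eef_pos: [492.9, -422.7, 276.5]
tool_rot: [-0.025, 1.0, 0.0, -0.001]
wrist_force: [1.5, -1.0, -0.1]
gripper_width: 85.3
```

Request:
carry_out(
  dp=[
    [0,0,-2],
    [0,0,0],
    [0,0,0],
  ],
  rot=[
    [0,0,0],
    [0,0,0],
    [0,0,0],
  ],
  grip=[1,1,1],
)

```text
time_s: 30.55
eef_pos: [493.1, -422.5, 295.0]
tool_rot: [-0.025, 1.0, 0.0, 0.0]
wrist_force: [-0.2, -0.2, -1.0]
gripper_width: 85.1
```

```bash
python3 - <<'E'
from h import *
d=cap('wrist','w19.png');s=st();crop(d,'w19c.png',240,80,400,280,3.6)
d=cap('top','t19.png')
plan([577,60,230],194)
E
```

```text
{'time_s': 30.6, 'qpos': [-0.46, 0.4, 0.16, -0.001, -1.333, -1.061], 'eef_pos': [492.78, -422.314, 293.792], 'tool_rot': [-0.025, 1.0, 0.001, -0.001], 'wrist_force': [0.007, -0.017, -0.788], 'gripper_width': 85.073}
from [ 492.7 -422.3  293.2] yaw 92.8 D [ 84.3 482.3 -63.2] dy -78.8 q6 -1.06 t 30.6
dp [[-0.98, 4.34, 0.58], [-0.44, 4.43, 0.58], [0.13, 4.45, 0.59], [0.68, 4.4, 0.58], [1.23, 4.27, 0.58]] rot [[-0.0, -0.0, 7.2], [-0.0, -0.0, 7.2], [-0.0, -0.0, 7.2], [-0.0, -0.0, 7.2], [-0.0, -0.0, 7.2]]
dp [[1.76, 4.09, 0.58], [2.25, 3.84, 0.58], [2.72, 3.52, 0.59], [3.14, 3.16, 0.58], [3.5, 2.74, 0.58]] rot [[-0.0, -0.0, 7.2], [-0.0, -0.0, 7.2], [-0.0, -0.0, 7.2], [-0.0, -0.0, 7.2], [-0.0, -0.0, 7.2]]
dp [[3.83, 2.28, 0.58]] rot [[-0.0, -0.0, 7.2]]
```

View pics/w19c.png

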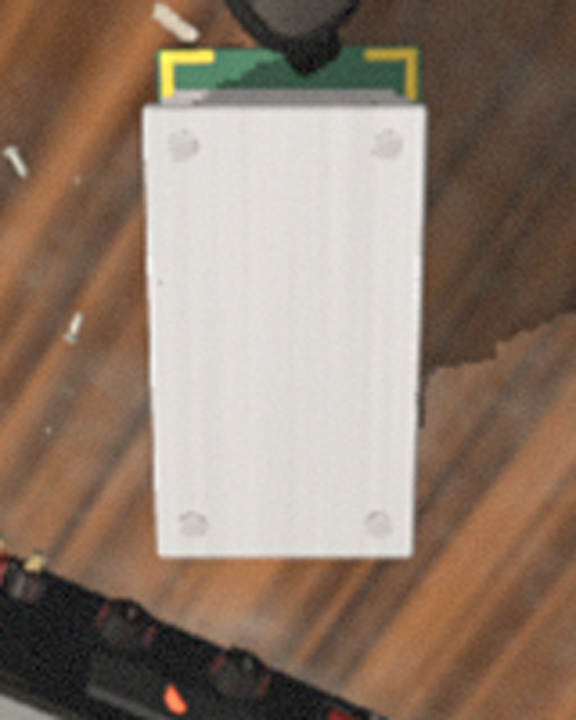

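View pics/t19.png

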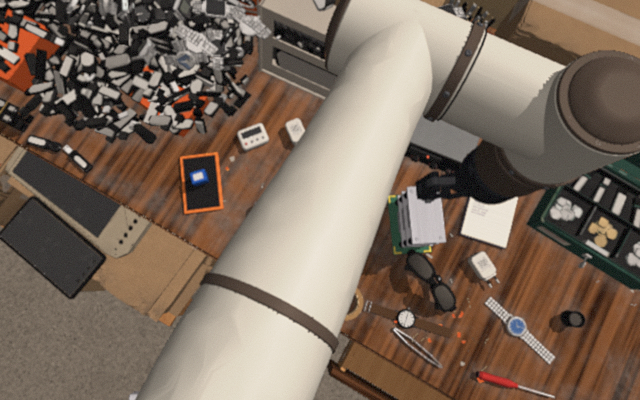

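```bash
python3 - <<'E'
from h import *
d=cap('top');crop(d,'t19c.png',170,140,230,220,8)
print(onz(d,198,176,41))
plan([582,35,200],188)
E
```

```text
[588.07330283  32.83681893  41.        ]
from [ 492.7 -422.4  293.2] yaw 92.8 D [ 89.3 457.4 -93.2] dy -84.8 q6 -1.06 t 30.7
dp [[-1.12, 4.52, 0.94], [-0.44, 4.64, 0.94], [0.25, 4.65, 0.93], [0.94, 4.57, 0.94], [1.59, 4.37, 0.94]] rot [[-0.0, -0.0, 8.5], [-0.0, -0.0, 8.5], [-0.0, -0.0, 8.5], [-0.0, -0.0, 8.5], [-0.0, -0.0, 8.5]]
dp [[2.23, 4.09, 0.94], [2.81, 3.72, 0.94], [3.33, 3.26, 0.94], [3.77, 2.73, 0.93], [4.14, 2.15, 0.94]] rot [[-0.0, -0.0, 8.5], [-0.0, -0.0, 8.5], [-0.0, -0.0, 8.5], [-0.0, -0.0, 8.5], [-0.0, -0.0, 8.5]]
```

View pics/t19c.png

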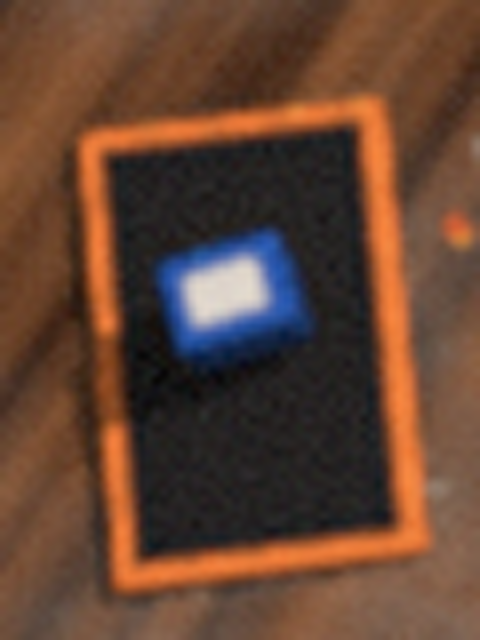

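```bash
python3 - <<'E'
from h import *
plan([586,33,200],16,n=13)
E
```

```text
from [ 492.7 -422.4  293.2] yaw 92.8 D [ 93.3 455.4 -93.2] dy -76.8 q6 -1.06 t 30.7
dp [[-0.89, 3.46, 0.72], [-0.53, 3.54, 0.72], [-0.17, 3.57, 0.72], [0.2, 3.57, 0.73], [0.57, 3.53, 0.72]] rot [[-0.0, -0.0, 5.9], [-0.0, -0.0, 5.9], [-0.0, -0.0, 5.9], [-0.0, -0.0, 5.9], [-0.0, -0.0, 5.9]]
dp [[0.93, 3.45, 0.72], [1.28, 3.34, 0.72], [1.61, 3.19, 0.72], [1.93, 3.0, 0.72], [2.24, 2.79, 0.73]] rot [[-0.0, -0.0, 5.9], [-0.0, -0.0, 5.9], [-0.0, -0.0, 5.9], [-0.0, -0.0, 5.9], [-0.0, -0.0, 5.9]]
dp [[2.5, 2.55, 0.72], [2.76, 2.28, 0.72], [2.98, 1.98, 0.72]] rot [[-0.0, -0.0, 5.9], [-0.0, -0.0, 5.9], [-0.0, -0.0, 5.9]]
```

Request:
carry_out(
  dp=[
    [-0.9,3.5,0],
    [-0.5,3.5,0.4],
    [-0.2,3.6,0.7],
    [0.2,3.6,0.7],
    [0.6,3.5,0.7],
  ],
  rot=[
    [0,0,5.9],
    [0,0,5.9],
    [0,0,5.9],
    [0,0,5.9],
    [0,0,5.9],
  ],
  grip=[1,1,1,1,1],
)

```text
time_s: 31.2
eef_pos: [528.7, -245.8, 268.6]
tool_rot: [0.233, 0.973, -0.0, -0.001]
wrist_force: [0.1, 0.0, -0.4]
gripper_width: 85.6
```

Request:
carry_out(
  dp=[
    [0.9,3.5,0.8],
    [1.3,3.3,0.8],
    [1.6,3.2,0.8],
    [1.9,3.0,0.8],
    [2.2,2.8,0.8],
  ],
  rot=[
    [0,0,5.9],
    [0,0,5.9],
    [0,0,5.9],
    [0,0,5.9],
    [0,0,5.9],
  ],
  grip=[1,1,1,1,1],
)

```text
time_s: 31.7
eef_pos: [565.3, -71.2, 228.7]
tool_rot: [0.473, 0.881, -0.001, -0.001]
wrist_force: [0.5, -0.5, 0.5]
gripper_width: 85.5
```

Request:
carry_out(
  dp=[
    [2.5,2.5,0.8],
    [2.8,2.3,0.8],
    [3.0,2.0,0.8],
    [0,0,0],
    [0,0,0],
  ],
  rot=[
    [0,0,5.9],
    [0,0,5.9],
    [0,0,5.9],
    [0,0,0],
    [0,0,0],
  ],
  grip=[1,1,1,1,1],
)

```text
time_s: 32.2
eef_pos: [591.5, 14.5, 204.0]
tool_rot: [0.588, 0.808, 0.008, -0.012]
wrist_force: [-0.2, -0.5, 0.6]
gripper_width: 85.5
```

```bash
python3 - <<'E'
from h import *
d=cap('wrist','w20.png');s=st();print(yaw_now(s));crop(d,'w20c.png',260,100,390,230,5)
E
```

```text
{'time_s': 32.25, 'qpos': [0.282, 0.361, -0.114, -0.034, -1.097, -3.097], 'eef_pos': [591.488, 14.037, 204.66], 'tool_rot': [0.589, 0.808, 0.009, -0.012], 'wrist_force': [0.052, 0.132, -0.013], 'gripper_width': 85.335}
17.861300742512395
```

View pics/w20.png

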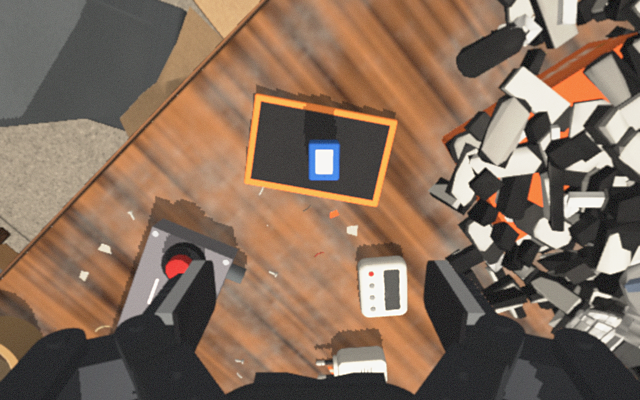

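View pics/w20c.png

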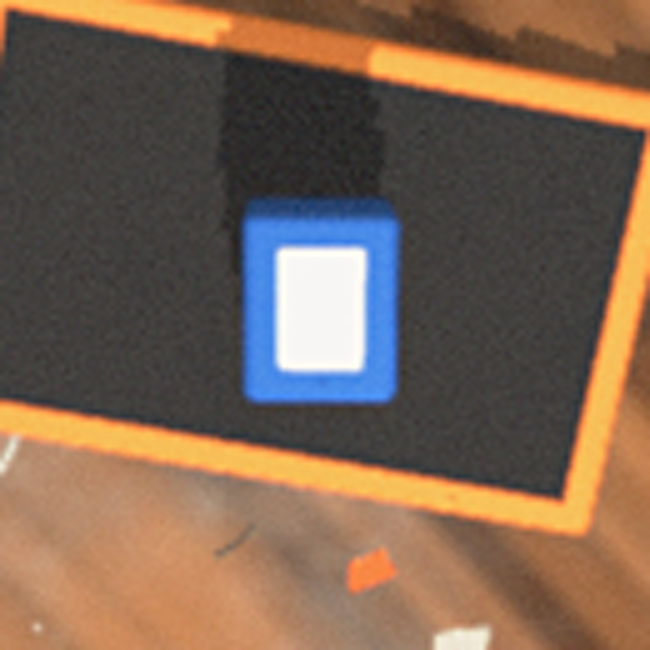

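```bash
python3 - <<'E'
from h import *
d=cap('wrist');o=(260,100)
g(d,'mod',[(245,215),(399,215),(396,402),(244,402)],5,o,41)
g(d,'lab',[(276,247),(367,247),(364,372),(277,372)],5,o,41)
plan([586,33,200],197.5,mod=360)
E
```

```text
mod [[589.9, 31.2], 25.6, 17.8, 31.6, -72.6]
lab [[589.9, 31.1], 14.9, 17.8, 21.1, -72.4]
from [591.5  13.8 205.1] yaw 17.8 D [-5.5 19.2 -5.1] dy 179.7 q6 -3.1 t 32.3
dp [[0.09, 0.0, 0.03], [0.09, 0.02, 0.02], [0.08, 0.03, 0.03], [0.09, 0.04, 0.02], [0.07, 0.05, 0.03]] rot [[0.1, 0.0, -8.2], [0.1, 0.0, -8.2], [0.1, 0.0, -8.2], [0.1, 0.0, -8.2], [0.1, 0.0, -8.2]]
dp [[0.07, 0.06, 0.02], [0.05, 0.07, 0.03], [0.05, 0.08, 0.03], [0.03, 0.08, 0.02], [0.03, 0.09, 0.03]] rot [[0.1, 0.0, -8.2], [0.1, 0.0, -8.2], [0.1, 0.0, -8.2], [0.1, 0.0, -8.2], [0.1, 0.0, -8.2]]
dp [[0.01, 0.09, 0.02], [-0.01, 0.09, 0.03], [-0.01, 0.09, 0.02], [-0.03, 0.08, 0.02], [-0.04, 0.08, 0.03]] rot [[0.1, 0.0, -8.2], [0.1, 0.0, -8.2], [0.1, 0.0, -8.2], [0.1, 0.0, -8.2], [0.1, 0.0, -8.2]]
dp [[-0.05, 0.08, 0.02], [-0.07, 0.06, 0.03], [-0.07, 0.06, 0.02], [-0.08, 0.05, 0.03], [-0.08, 0.03, 0.02]] rot [[0.1, 0.0, -8.2], [0.1, 0.0, -8.2], [0.1, 0.0, -8.2], [0.1, 0.0, -8.2], [0.1, 0.0, -8.2]]
dp [[-0.09, 0.02, 0.02], [-0.09, 0.01, 0.03]] rot [[0.1, 0.0, -8.2], [0.1, 0.0, -8.2]]
```

Request:
carry_out(
  dp=[
    [0,0,0],
    [0,0,0],
    [0,0,0],
    [0,0,0],
    [0,0,0],
  ],
  rot=[
    [0,0,-8.5],
    [0,0,-8.5],
    [0,0,-8.5],
    [0,0,-8.5],
    [0,0,-8.5],
  ],
  grip=[1,1,1,1,1],
)

```text
time_s: 32.8
eef_pos: [591.6, 13.4, 205.9]
tool_rot: [0.253, 0.967, 0.013, -0.007]
wrist_force: [-0.2, 0.3, 0.6]
gripper_width: 85.6
```

Request:
carry_out(
  dp=[
    [0,0,0],
    [0,0,0],
    [0,0,0],
    [0,0,0],
    [0,0,0],
  ],
  rot=[
    [0,0,-8.5],
    [0,0,-8.5],
    [0,0,-8.5],
    [0,0,-8.5],
    [0,0,-8.5],
  ],
  grip=[1,1,1,1,1],
)

```text
time_s: 33.3
eef_pos: [591.6, 13.5, 205.9]
tool_rot: [-0.115, 0.993, 0.015, -0.002]
wrist_force: [1.1, 0.2, 0.5]
gripper_width: 85.5
```

Request:
carry_out(
  dp=[
    [0,0,0],
    [0,0,0],
    [0,0,0],
    [0,0,0],
    [0,0,0],
  ],
  rot=[
    [0,0,-8.5],
    [0,0,-8.5],
    [0,0,-8.5],
    [0,0,-8.5],
    [0,0,-8.5],
  ],
  grip=[1,1,1,1,1],
)

```text
time_s: 33.8
eef_pos: [591.6, 13.5, 205.9]
tool_rot: [-0.467, 0.884, 0.015, 0.004]
wrist_force: [-0.9, -0.2, -0.1]
gripper_width: 85.2
```

Request:
carry_out(
  dp=[
    [0,0,0],
    [0,0,0],
    [0,0,0],
    [0,0,0],
    [0,0,0],
  ],
  rot=[
    [0,0,-8.5],
    [0,0,-8.5],
    [0,0,-8.5],
    [0,0,-8.5],
    [0,0,-8.5],
  ],
  grip=[1,1,1,1,1],
)

```text
time_s: 34.3
eef_pos: [591.6, 13.4, 205.9]
tool_rot: [0.755, -0.655, -0.012, -0.009]
wrist_force: [0.5, 0.1, 0.4]
gripper_width: 85.3
```

```bash
python3 - <<'E'
from h import *
d=cap('top')
plan([589.5,31.5,180],197.6,mod=360)
E
```

```text
from [591.6  13.5 205.9] yaw -171.6 D [ -2.1  18.  -25.9] dy 9.2 q6 -0.12 t 34.4
dp [[-0.87, -0.03, 1.32], [-0.88, -0.1, 1.31]] rot [[0.0, 0.9, -4.6], [0.0, 0.9, -4.6]]
```

Request:
carry_out(
  dp=[
    [-0.9,0,1.3],
    [-0.9,-0.1,1.3],
    [0,0,0],
    [0,0,0],
    [0,0,0],
  ],
  rot=[
    [0,0.9,-4.6],
    [0,0.9,-4.6],
    [0,0,0],
    [0,0,0],
    [0,0,0],
  ],
  grip=[1,1,1,1,1],
)

```text
time_s: 34.85
eef_pos: [590.1, 32.5, 180.8]
tool_rot: [0.804, -0.595, 0.001, 0.0]
wrist_force: [0.1, 0.3, -0.2]
gripper_width: 85.7
```

```bash
python3 - <<'E'
from h import *
d=cap('wrist','w21.png');s=st();print(yaw_now(s));crop(d,'w21c.png',260,100,390,230,5)
E
```

```text
{'time_s': 34.9, 'qpos': [0.329, 0.377, -0.168, 0.001, -1.025, -0.034], 'eef_pos': [590.145, 32.565, 180.796], 'tool_rot': [0.804, -0.595, 0.001, 0.0], 'wrist_force': [0.226, -0.853, 0.837], 'gripper_width': 85.451}
-163.03227686799391
```

View pics/w21c.png

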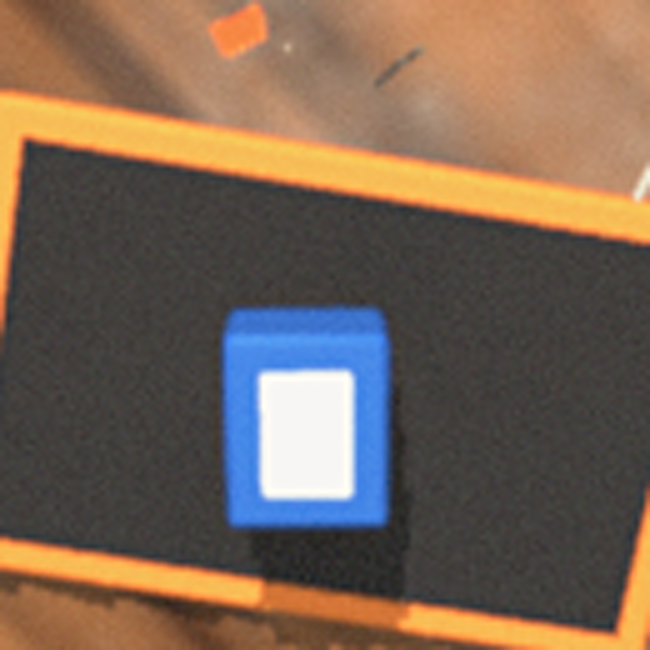

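```bash
python3 - <<'E'
from h import *
d=cap('wrist');o=(260,100)
g(d,'mod',[(224,338),(389,335),(387,526),(230,528)],5,o,41)
g(d,'lab',[(258,372),(353,370),(354,498),(261,499)],5,o,41)
plan([590,32,32],197.5,mod=360)
E
```

```text
mod [[588.8, 31.7], 25.2, -162.1, 31.0, 107.6]
lab [[588.8, 32.1], 14.7, -162.1, 20.8, 107.9]
from [590.1  32.6 180.7] yaw -163.0 D [-1.000e-01 -6.000e-01 -1.487e+02] dy 0.5 q6 -0.03 t 35.0
dp [[0.01, 0.01, 3.72], [0.01, 0.01, 3.71], [0.01, 0.0, 3.72], [0.01, 0.01, 3.72]] rot [[-0.01, -0.01, -0.13], [-0.01, -0.01, -0.13], [-0.01, -0.01, -0.13], [-0.01, -0.01, -0.13]]
```

Request:
carry_out(
  dp=[
    [0.05,0.1,4.0],
    [0,0,4.0],
    [0,0,4.0],
    [0,0,3.0],
    [0,0,0],
  ],
  rot=[
    [0,0,-0.7],
    [0,0,0],
    [0,0,0],
    [0,0,0],
    [0,0,0],
  ],
  grip=[1,1,1,1,1],
)

```text
time_s: 35.45
eef_pos: [585.8, 31.0, 25.9]
tool_rot: [0.807, -0.59, -0.003, 0.004]
wrist_force: [-1.3, 0.9, 0.2]
gripper_width: 85.4
```

Request:
carry_out(
  dp=[
    [0,0,0],
    [0,0,0],
    [0,0,0],
    [0,0,0],
    [0,0,0],
  ],
  rot=[
    [0,0,0],
    [0,0,0],
    [0,0,0],
    [0,0,0],
    [0,0,0],
  ],
  grip=[1,0.2,-0.2,-1,-1],
  squeeze=35,
)

```text
time_s: 35.95
eef_pos: [589.1, 32.3, 30.8]
tool_rot: [0.808, -0.589, 0.001, -0.0]
wrist_force: [0.0, -0.1, -0.3]
gripper_width: 28.2
```

Request:
carry_out(
  dp=[
    [0,0,0],
    [0,0,0],
    [0,0,0],
  ],
  rot=[
    [0,0,0],
    [0,0,0],
    [0,0,0],
  ],
  grip=[-1,-1,-1],
)

```text
time_s: 36.25
eef_pos: [589.3, 32.3, 30.8]
tool_rot: [0.808, -0.589, 0.001, 0.0]
wrist_force: [-0.5, 0.2, 7.2]
gripper_width: 25.2
```

Request:
carry_out(
  dp=[
    [0,0,-2],
    [0,0,-5],
    [0,0,-5],
    [0,0,-4],
    [0,0,0],
  ],
  rot=[
    [0,0,0],
    [0,0,0],
    [0,0,0],
    [0,0,0],
    [0,0,0],
  ],
  grip=[-1,-1,-1,-1,-1],
)

```text
time_s: 36.75
eef_pos: [592.3, 33.0, 196.7]
tool_rot: [0.808, -0.589, 0.005, -0.004]
wrist_force: [1.4, 0.4, -0.2]
gripper_width: 25.3
```

```bash
python3 - <<'E'
from h import *
d=cap('wrist','w22.png');d=cap('top','t22.png');crop(d,'t22c.png',240,190,370,270,6)
s=st();plan([482,-217,192],173.3)
E
```

```text
{'time_s': 36.85, 'qpos': [0.33, 0.366, -0.158, 0.0, -1.046, -0.02], 'eef_pos': [588.618, 32.515, 190.314], 'tool_rot': [0.808, -0.589, 0.0, -0.0], 'wrist_force': [-0.214, -0.012, -0.971], 'gripper_width': 25.099}
from [588.6  32.5 190.3] yaw -162.2 D [-106.6 -249.5    1.7] dy -24.5 q6 -0.02 t 36.9
dp [[3.42, 2.96, -0.03], [3.62, 2.71, -0.03], [3.8, 2.44, -0.03], [3.98, 2.17, -0.03], [4.11, 1.87, -0.02]] rot [[-0.0, -0.0, 4.1], [-0.0, -0.0, 4.1], [-0.0, -0.0, 4.1], [-0.0, -0.0, 4.1], [-0.0, -0.0, 4.1]]
dp [[4.24, 1.58, -0.03]] rot [[-0.0, -0.0, 4.1]]
```

View pics/w22.png

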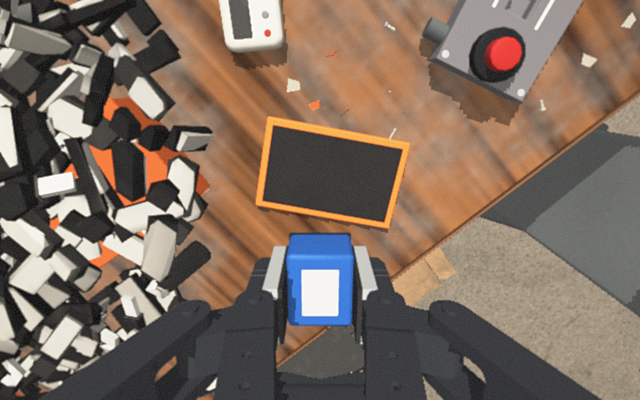

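View pics/t22c.png

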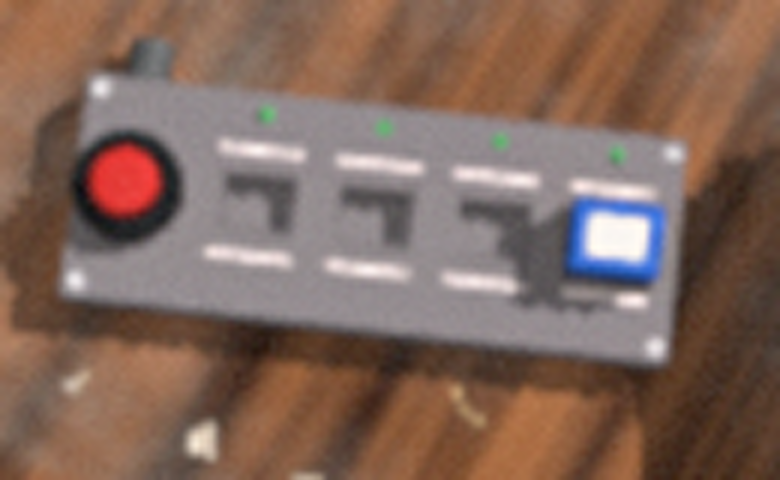

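Request:
carry_out(
  dp=[
    [3.4,2.9,0],
    [3.6,2.7,0],
    [3.8,2.4,0],
    [4.0,2.2,0],
    [4.1,1.9,0],
  ],
  rot=[
    [0,0,4.1],
    [0,0,4.1],
    [0,0,4.1],
    [0,0,4.1],
    [0,0,4.1],
  ],
  grip=[-1,-1,-1,-1,-1],
)

```text
time_s: 37.35
eef_pos: [498.2, -176.3, 187.7]
tool_rot: [-0.689, 0.725, 0.002, -0.002]
wrist_force: [0.6, -0.4, -0.1]
gripper_width: 25.7
```

Request:
carry_out(
  dp=[
    [4.2,1.6,0],
    [0,0,0],
    [0,0,0],
    [0,0,0],
    [0,0,0],
  ],
  rot=[
    [0,0,4.0],
    [0,0,0],
    [0,0,0],
    [0,0,0],
    [0,0,0],
  ],
  grip=[-1,-1,-1,-1,-1],
)

```text
time_s: 37.85
eef_pos: [482.8, -215.3, 189.4]
tool_rot: [-0.665, 0.747, 0.0, -0.001]
wrist_force: [0.5, -0.4, -0.9]
gripper_width: 25.2
```

```bash
python3 - <<'E'
from h import *
d=cap('wrist','w23.png');crop(d,'w23c.png',250,110,400,340,2.6); crop(d,'w23d.png',265,120,385,240,6)
s=st();print(yaw_now(s))
E
```

```text
{'time_s': 37.9, 'qpos': [-0.112, 0.269, -0.305, 0.001, -0.998, -0.004], 'eef_pos': [482.887, -215.228, 189.633], 'tool_rot': [-0.665, 0.747, 0.0, -0.001], 'wrist_force': [0.312, 0.117, -0.838], 'gripper_width': 25.188}
173.40388926483885
```

View pics/w23c.png

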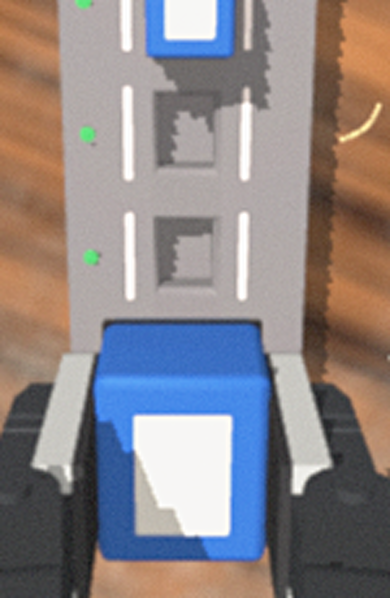

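View pics/w23d.png

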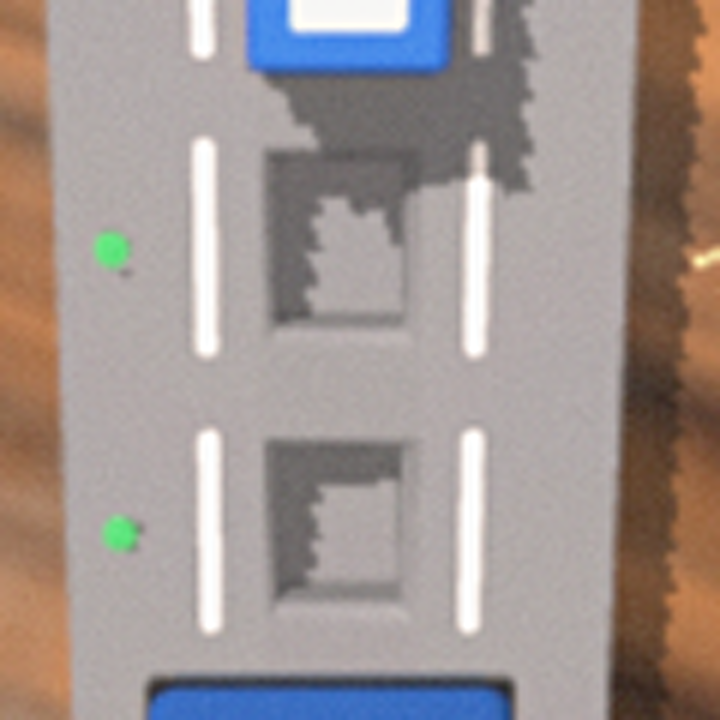

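```bash
python3 - <<'E'
from h import *
d=cap('wrist'); o=(265,120); s=ctrl.observe(); T=np.array(s['eef_pos']); print(np.round(T,1))
g(d,'s1',[(204,140),(480,140),(475,355),(206,355)],6,o,24)
g(d,'s2',[(208,430),(472,430),(470,632),(210,632)],6,o,24)
for zz in (T[2]+7,T[2]+10.4):
  g(d,'lab',[(133,415),(233,415),(231,536),(135,537)],2.6,(250,110),zz)
E
```

```text
[ 482.9 -215.3  189.8]
s1 [[479.4, -229.9], 38.1, 173.4, 30.6, 83.1]
s2 [[484.4, -188.1], 38.2, 173.4, 31.2, 83.5]
lab [[483.2, -213.7], 14.9, 173.7, 21.1, 83.4]
lab [[483.0, -215.9], 14.5, 173.7, 20.5, 83.4]
```

Request:
carry_out(
  dp=[
    [0.4,0.1,4.0],
    [0.4,0.1,4.0],
    [0.4,0.05,3.0],
    [0.4,0.05,1.7],
    [0,0,0],
  ],
  rot=[
    [0,0,0],
    [0,0,0],
    [0,0,0],
    [0,0,0],
    [0,0,0],
  ],
  grip=[-1,-1,-1,-1,-1],
)

```text
time_s: 38.45
eef_pos: [476.0, -231.2, 60.6]
tool_rot: [-0.665, 0.747, 0.002, -0.003]
wrist_force: [1.0, 1.0, -1.0]
gripper_width: 25.4
```

Request:
carry_out(
  dp=[
    [0,0,0],
    [0,0,0],
    [0,0,0],
    [0,0,0],
  ],
  rot=[
    [0,0,0],
    [0,0,0],
    [0,0,0],
    [0,0,0],
  ],
  grip=[-1,-1,-1,-1],
)

```text
time_s: 38.85
eef_pos: [478.2, -231.9, 64.2]
tool_rot: [-0.665, 0.747, -0.001, 0.0]
wrist_force: [0.9, 0.5, -0.4]
gripper_width: 25.5
```

```bash
python3 - <<'E'
from h import *
st()
d=cap('wrist','w24.png');crop(d,'w24c.png',240,130,410,380,2.8)
E
```

```text
{'time_s': 38.85, 'qpos': [-0.145, 0.43, -0.444, 0.002, -0.695, 0.027], 'eef_pos': [478.187, -231.913, 64.221], 'tool_rot': [-0.665, 0.747, -0.001, 0.0], 'wrist_force': [0.852, 0.501, -0.372], 'gripper_width': 25.53}
```

View pics/w24c.png

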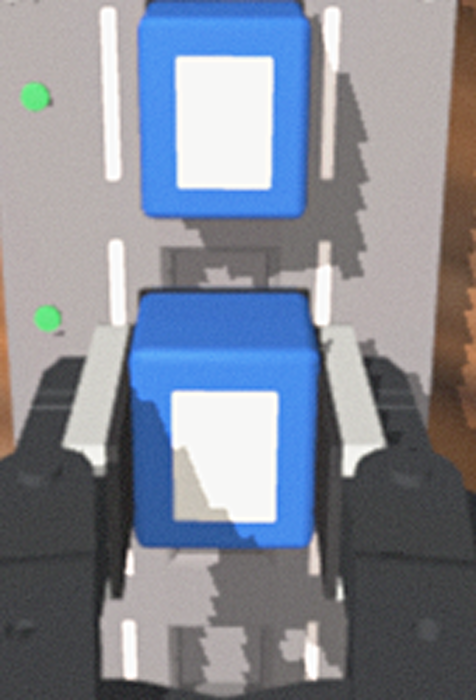

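```bash
python3 - <<'E'
from h import *
d=cap('wrist');o=(240,130)
P=lambda u,v,z:onz(d,o[0]+u/2.8,o[1]+v/2.8,z)
s=st();T=np.array(s['eef_pos']);R=Ro.from_quat(s['tool_rot'])
def rel(n,p): print(n,np.round(p,1),'tool',np.round(R.inv().apply(p-T)[:2],1))
rel('holefar(14)',(P(161,247,24)+P(280,247,24))/2); rel('stripe(15.25)',(P(116,241,24)+P(324,241,24))/2)
rel('m3 label(42)',np.mean([P(175,58,48),P(271,58,48),P(272,190,48),P(177,190,48)],0))
for z in (T[2]+8,T[2]+10):
  rel('lab',np.mean([P(171,392,z),P(278,391,z),P(277,522,z),P(173,522,z)],0))
E
```

```text
{'time_s': 38.95, 'qpos': [-0.146, 0.43, -0.445, 0.002, -0.695, 0.027], 'eef_pos': [477.901, -231.959, 63.85], 'tool_rot': [-0.665, 0.747, -0.001, -0.0], 'wrist_force': [-0.716, 0.256, -0.526], 'gripper_width': 25.229}
holefar(14) [ 477.5 -244.1   24. ] tool [12.1 -1. ]
stripe(15.25) [ 477.5 -245.3   24. ] tool [13.2 -1.1]
m3 label(42) [ 473.6 -272.6   48. ] tool [40.8 -0.4]
lab [ 478.4 -230.8   71.9] tool [-1.2 -0.3]
lab [ 478.2 -232.    73.9] tool [ 0.1 -0.3]
```

Request:
carry_out(
  dp=[
    [-0.1,-0.04,0.8],
    [0,0,0.6],
    [0,0,0.4],
    [0,0,0.3],
    [0,0,0.2],
  ],
  rot=[
    [0,0,0],
    [0,0,0],
    [0,0,0],
    [0,0,0],
    [0,0,0],
  ],
  grip=[-1,-1,-1,-1,-1],
)

```text
time_s: 39.45
eef_pos: [478.2, -230.8, 39.7]
tool_rot: [-0.665, 0.747, -0.0, -0.001]
wrist_force: [0.0, 2.4, 1.4]
gripper_width: 25.0
```

Request:
carry_out(
  dp=[
    [0,0,0.1],
    [0,0,0.1],
    [0,0,0],
  ],
  rot=[
    [0,0,0],
    [0,0,0],
    [0,0,0],
  ],
  grip=[-1,-1,-1],
)

```text
time_s: 39.75
eef_pos: [478.1, -230.9, 38.0]
tool_rot: [-0.664, 0.747, -0.0, -0.001]
wrist_force: [1.2, 3.9, -1.5]
gripper_width: 25.7
```

Request:
carry_out(
  dp=[
    [0,0,0.1],
    [0,0,0.1],
    [0,0,0],
  ],
  rot=[
    [0,0,0],
    [0,0,0],
    [0,0,0],
  ],
  grip=[-1,-1,-1],
)

```text
time_s: 40.05
eef_pos: [478.2, -230.9, 37.8]
tool_rot: [-0.665, 0.747, -0.0, -0.001]
wrist_force: [-2.1, 6.6, 11.7]
gripper_width: 25.5
```

Request:
carry_out(
  dp=[
    [0,0,0],
    [0,0,0],
    [0,0,-1],
    [0,0,-4],
    [0,0,-5],
  ],
  rot=[
    [0,0,0],
    [0,0,0],
    [0,0,0],
    [0,0,0],
    [0,0,0],
  ],
  grip=[-0.3,0.3,1,1,1],
)

```text
time_s: 40.55
eef_pos: [476.5, -231.0, 135.8]
tool_rot: [-0.664, 0.747, 0.002, -0.003]
wrist_force: [0.6, 0.3, 0.1]
gripper_width: 85.0
```

Request:
carry_out(
  dp=[
    [-4,0,-3],
    [-4,0,0],
    [-4,0,0],
    [0,0,0],
    [0,0,0],
  ],
  rot=[
    [0,0,0],
    [0,0,0],
    [0,0,0],
    [0,0,0],
    [0,0,0],
  ],
  grip=[1,1,-1,-1,-1],
)

```text
time_s: 41.05
eef_pos: [492.2, -111.2, 166.5]
tool_rot: [-0.665, 0.747, -0.0, -0.001]
wrist_force: [0.1, 0.1, 1.3]
gripper_width: 44.0
```

Request:
carry_out(
  dp=[
    [0,0,0],
    [0,0,0],
    [0,0,0],
  ],
  rot=[
    [0,0,0],
    [0,0,0],
    [0,0,0],
  ],
  grip=[-1,-1,-1],
)

```text
time_s: 41.35
eef_pos: [492.0, -112.7, 165.8]
tool_rot: [-0.664, 0.748, -0.0, -0.001]
wrist_force: [-0.2, 0.0, -1.0]
gripper_width: 0.2
```

```bash
python3 - <<'E'
from h import *
s=st();d=cap('wrist','w25.png');d=cap('top','t25.png');d=cap('scene','s25.png');crop(d,'s25c.png',270,160,440,270,4.5)
E
```

```text
{'time_s': 41.35, 'qpos': [0.098, 0.255, -0.393, 0.001, -0.924, -0.217], 'eef_pos': [491.976, -112.683, 165.847], 'tool_rot': [-0.664, 0.748, -0.0, -0.001], 'wrist_force': [-0.183, 0.032, -1.0], 'gripper_width': 0.154}
```

View pics/w25.png

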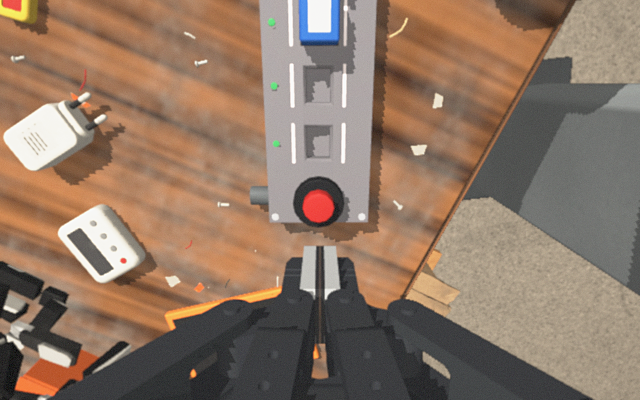

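View pics/s25c.png

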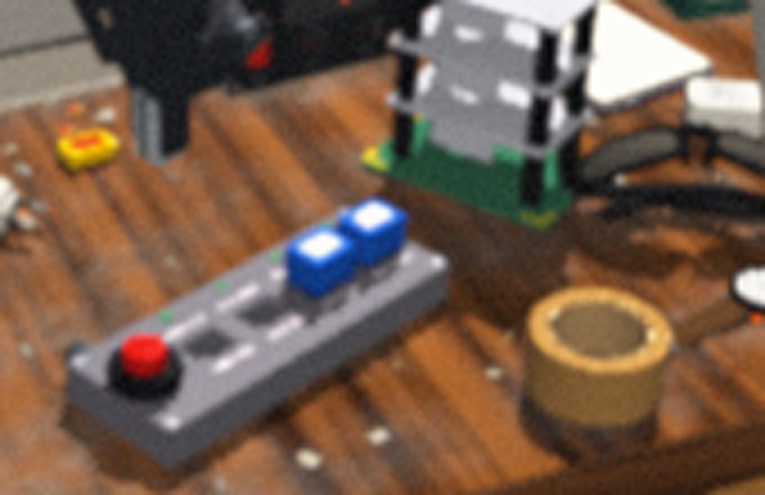

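```bash
python3 - <<'E'
from h import *
L=[]
for n in ('wrist','top'):
    d=cap(n); h=cv2.cvtColor(d['color'],cv2.COLOR_RGB2HSV); m=cv2.inRange(h,(0,150,90),(6,255,255))|cv2.inRange(h,(174,150,90),(180,255,255))
    k,lab,stt,c=cv2.connectedComponentsWithStats(m)
    for i in range(1,k):
        if stt[i,4]>60:
            print(n,stt[i],c[i],[np.round(onz(d,*c[i],z),1) for z in (32,36)])
            p=onz(d,*c[i],34)
            if abs(p[0]-494)<25 and abs(p[1]+101)<25: L.append(ray(d,*c[i]))
A=[];b=[]
M=np.zeros((3,3));v=np.zeros(3)
for o,r in L:
    r=r/np.linalg.norm(r);Q=np.eye(3)-np.outer(r,r);M+=Q;v+=Q@o
print(len(L),np.linalg.solve(M,v)); 
E
```

```text
wrist [  3   0  18  10 139] [12.46043165  3.50359712] [array([ 679.4, -263.9,   32. ]), array([ 676.5, -262.8,   36. ])]
wrist [302 189  33  34 845] [318.00591716 205.35621302] [array([495.1, -99.5,  32. ]), array([ 495. , -100.9,   36. ])]
top [478 371  40  18 314] [497.50636943 379.85350318] [array([ 174.9, -573. ,   32. ]), array([ 175.7, -571.3,   36. ])]
1 [ 484.34933594 -182.83435337  277.42978542]
```

Request:
carry_out(
  dp=[
    [-0.6,0,4],
    [-0.5,-0.05,4],
    [0,0,2],
    [0,0,0.4],
    [0,0,0],
  ],
  rot=[
    [0,0,0],
    [0,0,0],
    [0,0,0],
    [0,0,0],
    [0,0,0],
  ],
  grip=[-1,-1,-1,-1,-1],
)

```text
time_s: 42.1
eef_pos: [494.0, -101.1, 61.8]
tool_rot: [-0.665, 0.747, -0.0, -0.001]
wrist_force: [-0.6, -0.4, -0.8]
gripper_width: -0.1
```

Request:
carry_out(
  dp=[
    [0,0,0],
    [0,0,0],
    [0,0,0],
  ],
  rot=[
    [0,0,0],
    [0,0,0],
    [0,0,0],
  ],
  grip=[-1,-1,-1],
)

```text
time_s: 42.4
eef_pos: [494.6, -101.0, 63.2]
tool_rot: [-0.665, 0.747, -0.001, 0.0]
wrist_force: [-0.8, 1.1, -0.7]
gripper_width: -0.2
```

```bash
python3 - <<'E'
from h import *
s=st();d=cap('wrist','w26.png');d=cap('scene','s26.png');crop(d,'s26c.png',270,200,370,270,7)
E
```

```text
{'time_s': 42.4, 'qpos': [0.121, 0.396, -0.51, 0.002, -0.663, -0.24], 'eef_pos': [494.604, -100.99, 63.177], 'tool_rot': [-0.665, 0.747, -0.001, 0.0], 'wrist_force': [-0.835, 1.078, -0.706], 'gripper_width': -0.177}
```

View pics/w26.png

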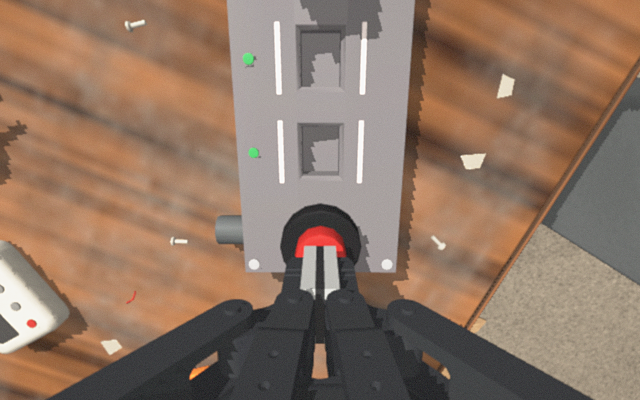

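View pics/s26c.png

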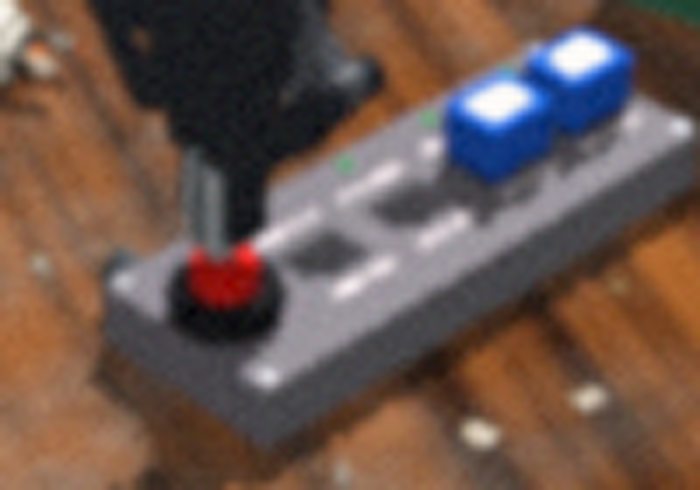

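Request:
carry_out(
  dp=[
    [0,0,0.5],
    [0,0,0.3],
    [0,0,0.3],
    [0,0,0.2],
    [0,0,0],
  ],
  rot=[
    [0,0,0],
    [0,0,0],
    [0,0,0],
    [0,0,0],
    [0,0,0],
  ],
  grip=[-1,-1,-1,-1,-1],
)

```text
time_s: 43.0
eef_pos: [494.5, -101.0, 50.8]
tool_rot: [-0.665, 0.747, -0.001, -0.001]
wrist_force: [-3.8, 2.6, 15.6]
gripper_width: -0.1
```

Request:
carry_out(
  dp=[
    [0,0,0.2],
    [0,0,0.2],
    [0,0,0],
  ],
  rot=[
    [0,0,0],
    [0,0,0],
    [0,0,0],
  ],
  grip=[-1,-1,-1],
)

```text
time_s: 43.3
eef_pos: [494.6, -101.0, 50.3]
tool_rot: [-0.666, 0.746, -0.001, -0.001]
wrist_force: [-10.9, 4.9, 42.0]
gripper_width: 0.2
```

Request:
carry_out(
  dp=[
    [0,0,-0.4],
    [0,0,-1],
    [0,0,-4],
    [0,0,-5],
    [0,0,-5],
  ],
  rot=[
    [0,0,0],
    [0,0,0],
    [0,0,0],
    [0,0,0],
    [0,0,0],
  ],
  grip=[-1,-1,-1,-1,-1],
)

```text
time_s: 43.8
eef_pos: [493.0, -100.9, 199.8]
tool_rot: [-0.664, 0.747, 0.001, -0.002]
wrist_force: [1.1, -0.2, -0.2]
gripper_width: -0.2
```

Request:
carry_out(
  dp=[
    [-4,0,-2],
    [-4,0,0],
    [-4,0,0],
    [-4,0,0],
    [0,0,0],
  ],
  rot=[
    [0,0,0],
    [0,0,0],
    [0,0,0],
    [0,0,0],
    [0,0,0],
  ],
  grip=[-1,-1,-1,-1,-1],
)

```text
time_s: 44.3
eef_pos: [513.0, 61.5, 218.2]
tool_rot: [-0.666, 0.746, 0.0, -0.001]
wrist_force: [0.3, 0.3, 0.0]
gripper_width: 0.2
```

```bash
python3 - <<'E'
from h import *
s=st();d=cap('wrist','w27.png');d=cap('top','t27.png');crop(d,'t27c.png',230,160,450,290,3.6);d=cap('scene','s27.png');crop(d,'s27c.png',270,150,440,270,4.5)
E
```

```text
{'time_s': 44.3, 'qpos': [0.434, 0.222, -0.291, 0.0, -1.06, -0.547], 'eef_pos': [512.978, 61.54, 218.204], 'tool_rot': [-0.666, 0.746, 0.0, -0.001], 'wrist_force': [0.279, 0.293, 0.002], 'gripper_width': 0.192}
```

View pics/t27c.png

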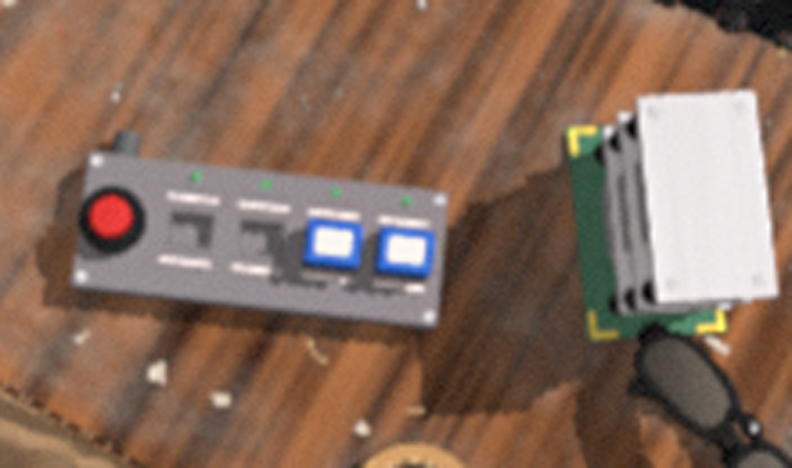

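View pics/s27c.png

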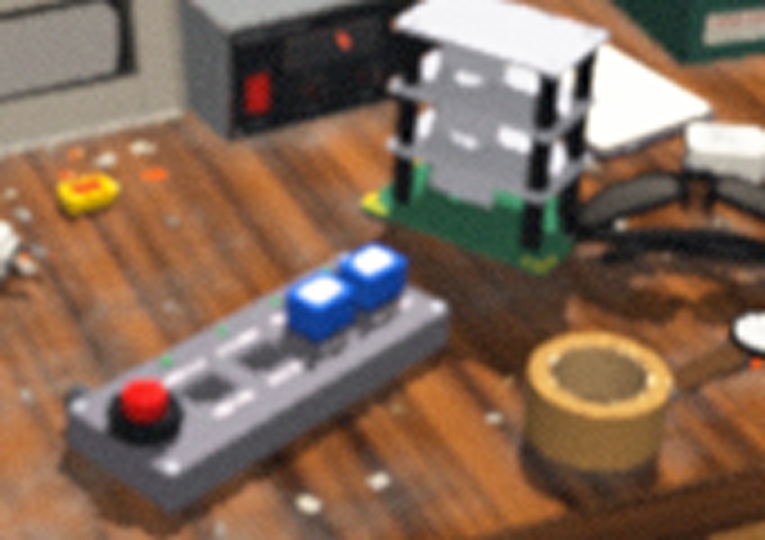

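View pics/w27.png

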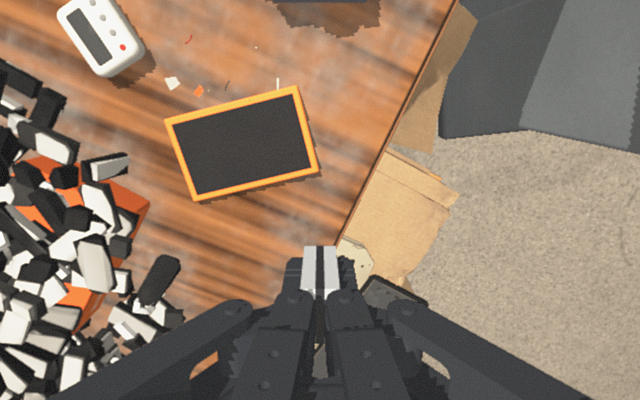

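Request:
carry_out(
  dp=[
    [0,0,0],
    [0,0,0],
    [0,0,0],
  ],
  rot=[
    [0,0,0],
    [0,0,0],
    [0,0,0],
  ],
  grip=[-1,-1,-1],
)

```text
time_s: 44.75
eef_pos: [512.6, 57.3, 218.8]
tool_rot: [-0.664, 0.748, -0.0, -0.001]
wrist_force: [-0.1, 0.6, 1.0]
gripper_width: 0.1
```

```bash
python3 - <<'E'
from h import *
st(); print(ctrl.hand_in())
E
```

```text
{'time_s': 44.75, 'qpos': [0.427, 0.219, -0.292, 0.001, -1.06, -0.546], 'eef_pos': [512.612, 57.267, 218.806], 'tool_rot': [-0.664, 0.748, -0.0, -0.001], 'wrist_force': [-0.057, 0.598, 1.012], 'gripper_width': 0.086}
the job is handed in; nothing more can be done
None
```

The stack is unloaded and the job was handed in at about 45 s.

- **Modules:** I found two blue modules, the top one and the bottom one; the two middle layers were empty. The top one is in socket 0 and the bottom one in socket 1. Each met about 11 N at the fully seated height.
- **Plates:** The three spacer plates are piled upright on the green mat. The second sits within about 1 mm of the first. I judged the third from the pictures only, and it looks square. The pile sits a few mm off the mat's centre, to stay clear of the sunglasses that overlap the mat's edge.
- **Button:** I pressed the red start button last, to the bottom of its travel, and let it go. It looks released in the final pictures.

**Final pictures:** The dock looked unmoved, the pallet is empty, and I saw none of the other things displaced.

**Two checks to note:**
- The wrist force reached about 42 N at the bottom of the button press. It was the closed fingertips that pressed, not the gripper's body or the arm, and it is well under the 120 N wrist limit. It is slightly over the 40 N contact figure, in case fingertips count for that.
- The last joint stopped close to its limit once (-3.097 of -3.1 rad), so I turned the tool half a turn back before going on.

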